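# Check the long punch against the length gauge

## Task

Set the length gauge on the bench: pull the steel tab of its sprung slide along the bed until the tab stands directly opposite the small brass marker clip on the bed's edge, and let it go there (its brake holds it). Then draw the longest punch out of the sloping rack, turn it level and in line with the gauge's bed, and hold it for comparison centred over the middle of the bed, about 140 mm above the bench. Finish while still holding it there in the gripper, touching nothing else, with the slide still at the clip and the other tools left as they were.

Things in the scene. Friction and masses are not known exactly. Their poses are not given: they have to be found in the camera images.
- gauge: length gauge fixed to the bench: an aluminium bed 270 x 44 mm, top 18 mm above the bench, with a grey spring housing (50 x 50 mm, 62 mm high) on its +x end, whose face stands 85 mm from the bed's middle. Origin: middle of the bed, at bench level. x runs along the bed towards the housing, z up.
- bed_mid (a point): middle of the bed's top face, 18 mm above the bench; axes as the gauge's
- slide (a joint): travel of the gauge's slide out of the housing, m: 0 fully in (tab 30 mm from the bed's middle on the housing's side), grows as the tab is pulled along the bed's -x, up to 0.11. The spring pulls it back with about 1 to 5 N, a friction brake of about 7 N holds it wherever it is let go: pulling out takes 8 to 12 N, pushing back 2 to 6 N.
- tab (a point): the slide's upright steel tab: 12 mm thick along the bed, 24 mm wide across it, from 21 to 75 mm above the bench. The point lies on its middle plane, 52 mm above the bench; axes as the gauge's. Pinch it across its 12 mm.
- mark (a point): the place for the tab set by the marker clip, a brass clip 10 mm wide along the bed and 34 mm high with a steel screw on top (to 42 mm), on the bed's +y edge (24 to 50 mm from the centreline). The point lies over the bed's centreline in line with the clip's middle, 52 mm above the bench; axes as the gauge's. The tab is set when tab coincides with it along the bed.
- rack: fixed rack: a wooden block 200 mm wide with three square sockets 65 mm apart along its y, 40 mm deep, sloping 45 degrees: their mouths look up and to the rack's -x (towards the robot). The middle of the sloping face lies 61 mm above the bench and 16 mm to -x of the origin; highest edge 79 mm. Origin: under the block's middle at bench level.
- punch_long_mid (a point): half-way point, on the axis, of the longest of three steel punches (160 mm). z runs along the punch from shank tip to head and at the start leans 45 degrees towards the rack's -x (up to 3 degrees flatter); x and y are square to its flats, y along the rack's row. At the start this point is 40 mm out of the block and about 89 mm above the bench.
- punch_long_tip (a point): middle of the long punch's shank end, 80 mm from its mid point along -z; same axes
- punch_long: the long punch (0.24 kg nominal), in any of the three sockets: a bar of 20 x 20 mm square section, narrowing to a 14 mm square shank over its lowest 42 mm, of which 40 mm sit loosely (1.5 mm play) in the socket; 120 mm stand out. Origin: middle of its shank end; axes as above
- punch_b_mid (a point): mid point of a shorter square punch (112 mm, 20 mm square) in another socket; leave it there
- punch_c_mid (a point): mid point of a short round punch (98 mm, 20 mm across) in another socket; leave it there
- mallet: mallet lying on the bench, handle 22 mm thick along its x, head 52 mm thick; 230 mm long. Bystander
- block: dark steel type block 45 x 30 x 26 mm. Bystander
- jar: glass jar with a lid, 60 mm across, 75 mm high. Bystander
- roll: paper ring 72 mm across, 20 mm high. Bystander
- brush: brush lying on the bench at the left, some 200 mm long. Bystander
- oil: plain steel can, 44 mm across, 110 mm high. Bystander
Mind the look-alikes: they are no part of the job. Leave any pink look-alike of the rack alone. What is shaped like the punch_long but brown is not meant.

How it is judged:
By the outcome, as a careful person would: the job done as asked, in the order asked, and still so for the second after the job is handed in, while the arm keeps its last pose, push and grip.
It also fails if it takes over 51 s, if anything falls off the work surface, if the arm or the gripper's body presses on something with over 40 N, if the wrist force passes 120 N, or if a joint passes its speed limit or range.

## Robot

A 7-joint arm with a two-finger parallel gripper is mounted at the origin on the work surface. World frame = base frame: x ahead of the robot, y to its left, z up, the work surface at z = 0. Lengths are in m, angles in rad, forces in N, time in s.
With the tool pointing down it reaches from about 0.4 to 0.85 m from the base axis. Payload 4.5 kg.
Tool frame: the origin (TCP) lies at the very end of the fingers, on their centre line; the grasp point (between the pads) lies 19 mm behind it; z points along the fingers, x is the direction in which the jaws open and shut, and the axes are right-handed (so a half turn about z gives the same grasp; the last joint's range is limited). The gripper opens to 85 mm and grips with 20 to 120 N. Pads are 22 mm wide; open, the fingers measure 114 mm over their backs; the gripper's body (76 mm by 85 mm) begins 54 mm behind the grasp point. The pads swing forward as they close: fully open they stand 13 mm farther back than shut.
Start: joints at [1.267, 0.689, -0.195, 1.565, 0.157, 0.902, -0.215], TCP at [0.207, -0.59, 0.231] pointing down, gripper open.
Joint ranges: [-3.01, 3.01], [-0.46, 2.08], [-1.47, 1.51], [0.13, 2.56], [-1, 4.14], [0.04, 2.09], [-2.66, 2.66]. Speed limits (rad/s): [2.57, 2.57, 3.14, 3.14, 3.14, 3.14, 3.14].

## Interface

Orientations are given as a rotation vector (axis times angle).
In Python, from bench import get_obs, grab_frame, camera_model, finish_job, cut_out gives the robot as it stands.
- The arm moves only by the tool jog_arm, never from a script. Its arguments are lists of equal length, an entry for each row: "travel": the shift along the tool's x, y, z in cm, a list of three; "roll": the turn about the tool's z in rad; "jaw": the opening, from 0 (shut) to 1 (fully open). A call has exactly 10 rows; each row shifts and turns the commanded pose from where the row before left it, along the tool's axes as they then stand; what a row does not reach is not made up. A row lasts 1/12 s, in which the tool goes at most 41.7 mm and 7.16 degrees, less where a joint would pass 70% of its speed; a pose out of reach is approached as far as the arm can. A call with a gripper value outside its range is refused whole. The fingers move at their own pace and stop on an object; "force" is the grip in N (left out, the last holds). Time passes only in rows, so rows that do not move let the fingers close, or fill a call up. It gives the time, the measured TCP pose, the force and the opening at its end, in the units of the state.
- get_obs(): the state, without advancing time (a new reading comes with each control period).
- grab_frame(name): name is "scene" or "top" or "wrist"; returns the picture (400x640x3 uint8, blue, green, red); there is no depth.
- camera_model(name): a dict with "fx", "fy", "cx", "cy" (pixels), "position" and "attitude" of the camera in the world; the wrist camera has in their place "tool_from_camera" (4x4, takes a point from camera to tool coordinates, whose origin is the TCP and whose axes are the tool frame's). Camera axes: x right, y down, z forward; pixel columns grow to the right and rows downward; lengths in m; the calibration is good to about 2 mm. The wrist camera is an equidistant fisheye: a pixel r from the principal point sees the ray r / f radians off the axis. A picture is of the moment at which its call begins: read the wrist's pose just before it. camera_model takes no time and is no camera call.
- finish_job(): hands the job in, once; it reports no verdict.
Trained networks look in the newest picture that a camera, given by its name, has taken for a name from the list of things; names that differ only in an ending like _2 or _b are one class to them, and where a whole thing is asked for, a point or a joint stands for the part that bears it (a point fixed in the world has none). Each returns a list of dicts, best first, with "score" (0 to 1); they miss things now and then, are a little off and sometimes report something else, mostly with a low value. They report only what shows in the picture. A call takes as long as a camera call. They do not tell look-alikes from the thing itself.
- cut_out(camera, thing): "region" (400x640 bool, what is visible of it) and "xy" ([column, row] in pixels, amid what is visible of it).
The state is a dict: "time_s": time; "joint_positions": joint angles; "qvel": joint speeds; "effort": joint torques, N m; "tcp_pos": TCP position; "eef_rot": TCP orientation; "force": force on the tool from outside, world axes, zero at the start; "ft_torque": the same for the moment, N m; "opening": opening from 0.0 (shut) to 1.0 (fully open).
Only numpy, scipy, OpenCV 4.12 (cv2) and the standard library are available. Lean on these libraries where they do the work, as an engineer would, in place of code of your own. Each camera call takes 0.05 s, during which the arm holds its last target.

## Working session

There is one attempt and no reset: what is moved stays moved. The work goes in short steps, Python scripts to look and compute and a tool call to move; the robot and the scene stay as the last step left them, time stands still between calls to the robot, and variables do not carry over. Pictures are saved under pics/ and viewed, and the job is handed in when it is done.

Besides the shell and the picture viewer there is one more tool, called after "Emit:" as name([rows], argument=value, ...), one row to a line, values as JSON. jog_arm: Moves the arm, as the interface text tells. Its arguments: {"type":"object","properties":{"travel":{"type":"array","items":{"type":"array","items":{"type":"number"}}},"roll":{"type":"array","items":{"type":"number"}},"jaw":{"type":"array","items":{"type":"number"}},"force":{"type":"number"}},"required":["travel","roll","jaw"]}

```bash
ls; mkdir -p pics; python3 - <<'E'
from bench import *
import cv2
o=get_obs()
for k in o: print(k,o[k])
for n in("scene","top"):
    f=grab_frame(n); cv2.imwrite(f"pics/{n}0.png",f); print(n,camera_model(n))
print(camera_model("wrist"))
E
```

```text
pics
time_s 0.0
joint_positions [ 1.26677841  0.68999917 -0.19453036  1.56635694  0.1573326   0.90250792
 -0.21509335]
qvel [ 1.51143651e-03  4.13898757e-05 -3.10717179e-04  4.86999889e-04
 -1.23756145e-03  1.68457274e-03  4.56510846e-04]
effort [-8.17689470e-04 -5.39598441e+01 -1.26666628e+00 -1.58543587e+01
  9.12364747e-03  9.37927718e-03  4.02442282e-06]
tcp_pos [ 0.20687662 -0.58907076  0.23047156]
eef_rot [-2.56259982e+00  1.81567332e+00  2.53155658e-03]
force [-0.12089318  0.02011947  0.22139133]
ft_torque [-0.01595874 -0.04380575 -0.02796773]
opening 1.0025675529042628
scene {'fx': 393.00210135947043, 'fy': 393.00210135947043, 'cx': 319.1064772117275, 'cy': 194.42492125288067, 'position': array([1.30993968, 0.44218256, 0.7175015 ]), 'attitude': array([-1.22147454, -2.12165179,  1.09030368])}
top {'fx': 474.2477209985065, 'fy': 474.2477209985065, 'cx': 324.19657150375497, 'cy': 200.44979698944292, 'position': array([0.35364249, 0.01818457, 1.58056714]), 'attitude': array([-2.17557062,  2.15969565, -0.14538526])}
{'fx': 309.70691628693146, 'fy': 309.70691628693146, 'cx': 312.45143015223505, 'cy': 197.4868539251869, 'tool_from_camera': array([[ 9.99998935e-01, -9.20282042e-04,  1.13266654e-03,
        -1.40612008e-03],
       [ 5.70942270e-04,  9.60956136e-01,  2.76700159e-01,
        -7.07673127e-02],
       [-1.34308505e-03, -2.76699218e-01,  9.60955638e-01,
        -1.43644939e-01],
       [ 0.00000000e+00,  0.00000000e+00,  0.00000000e+00,
         1.00000000e+00]])}
```

View pics/scene0.png

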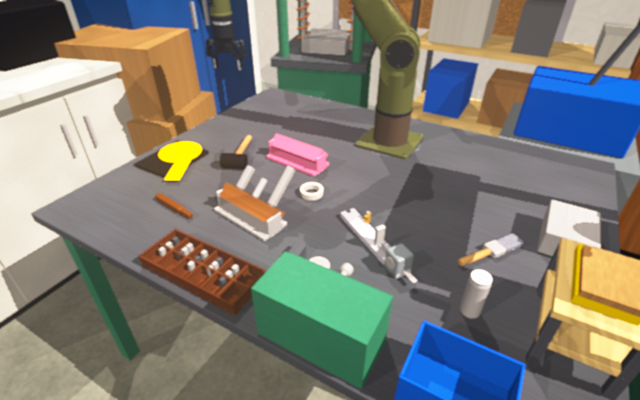

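View pics/top0.png

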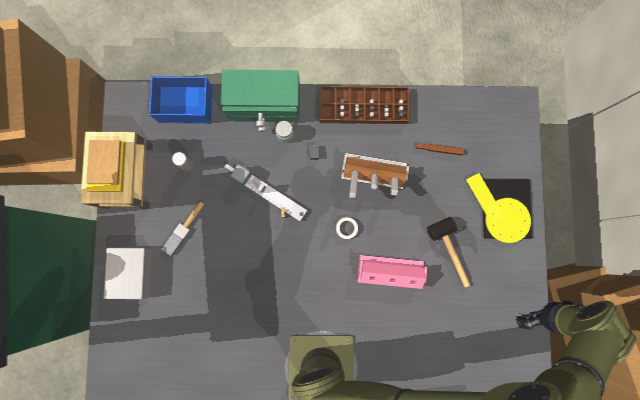

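```bash
cat > h.py <<'E'
import numpy as np, cv2
from scipy.spatial.transform import Rotation as R
from bench import *
def ray(cam,px,obs=None):
    m=camera_model(cam)
    px=np.atleast_2d(np.asarray(px,float))
    if cam=="wrist":
        T=np.eye(4);T[:3,:3]=R.from_rotvec(obs["eef_rot"]).as_matrix();T[:3,3]=obs["tcp_pos"]
        T=T@m["tool_from_camera"]
        d=(px-[m["cx"],m["cy"]])/[m["fx"],m["fy"]]; r=np.linalg.norm(d,axis=1,keepdims=True)+1e-12
        v=np.c_[d/r*np.sin(r),np.cos(r)]
        return T[:3,3],v@T[:3,:3].T
    A=R.from_rotvec(m["attitude"]).as_matrix()
    v=np.c_[(px-[m["cx"],m["cy"]])/[m["fx"],m["fy"]],np.ones(len(px))]
    return np.array(m["position"]),v@A.T
def at_z(cam,px,z,obs=None):
    p,d=ray(cam,px,obs); return p+d*((z-p[2])/d[:,2])[:,None]
def proj(cam,P,obs=None):
    m=camera_model(cam);P=np.atleast_2d(P)
    if cam=="wrist":
        T=np.eye(4);T[:3,:3]=R.from_rotvec(obs["eef_rot"]).as_matrix();T[:3,3]=obs["tcp_pos"]
        T=T@m["tool_from_camera"]; c=(P-T[:3,3])@T[:3,:3]
        rho=np.linalg.norm(c[:,:2],axis=1);th=np.arctan2(rho,c[:,2])
        return c[:,:2]/rho[:,None]*th[:,None]*m["fx"]+[m["cx"],m["cy"]]
    c=(P-m["position"])@R.from_rotvec(m["attitude"]).as_matrix()
    return c[:,:2]/c[:,2:]*m["fx"]+[m["cx"],m["cy"]]
def tri(c1,p1,c2,p2,obs=None):
    a,u=ray(c1,p1,obs);b,v=ray(c2,p2,obs);u=u[0]/np.linalg.norm(u[0]);v=v[0]/np.linalg.norm(v[0])
    s=np.linalg.lstsq(np.c_[u,-v],b-a,rcond=None)[0]
    return (a+s[0]*u+b+s[1]*v)/2, np.linalg.norm(a+s[0]*u-b-s[1]*v)
def show(name,img,x,y,w,h,k):
    c=cv2.resize(img[y:y+h,x:x+w],None,fx=k,fy=k,interpolation=cv2.INTER_CUBIC)
    for i in range(0,w,20): cv2.putText(c,str(x+i),(i*k,10),0,.35,(0,0,255),1); cv2.line(c,(i*k,12),(i*k,16),(0,0,255),1)
    for i in range(20,h,20): cv2.putText(c,str(y+i),(0,i*k+4),0,.35,(0,0,255),1)
    cv2.imwrite(name,c)
E
python3 - <<'E'
from h import *
t=cv2.imread("pics/top0.png");s=cv2.imread("pics/scene0.png")
show("pics/t_g.png",t,210,145,110,85,7); show("pics/t_r.png",t,330,140,90,70,8)
show("pics/s_g.png",s,325,190,100,100,6);show("pics/s_r.png",s,205,155,105,90,7)
E
```

```text
(no output)
```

View pics/t_g.png

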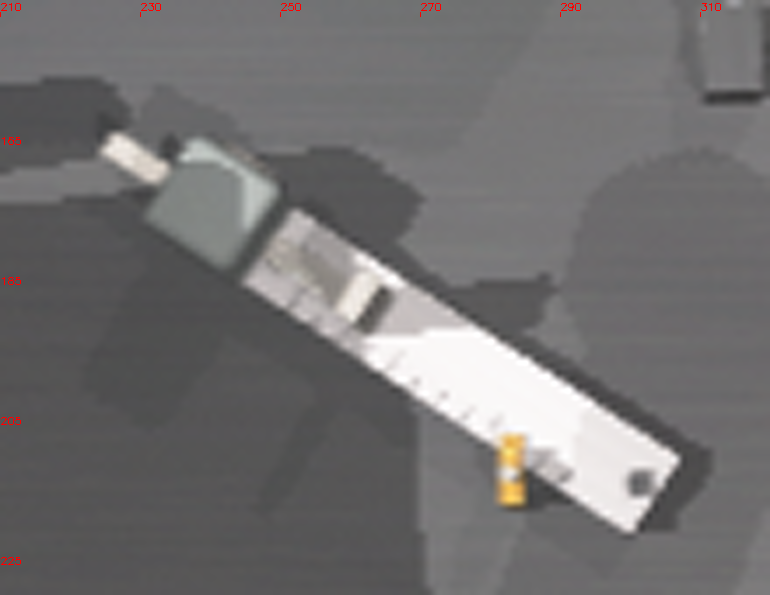

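View pics/t_r.png

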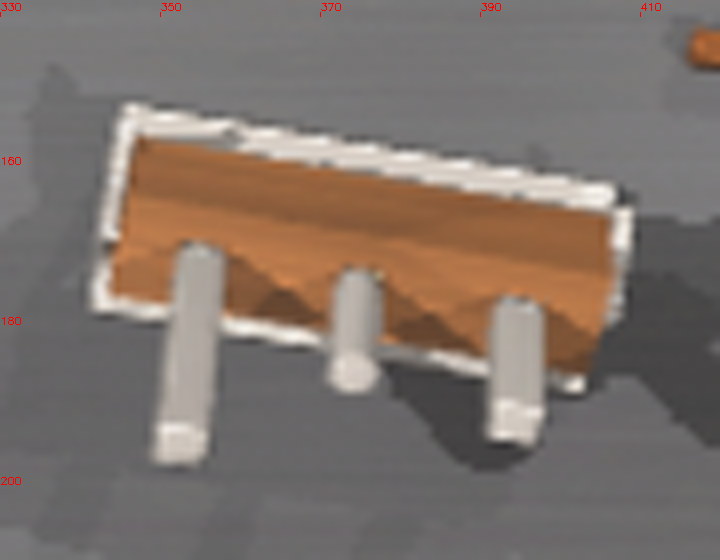

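View pics/s_g.png

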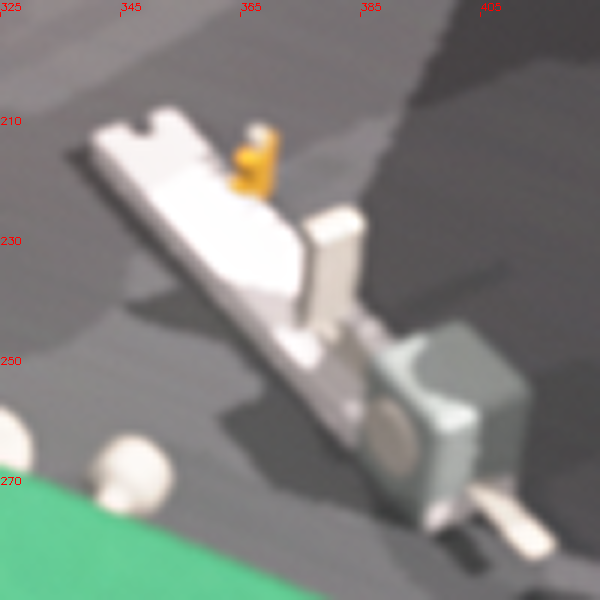

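View pics/s_r.png

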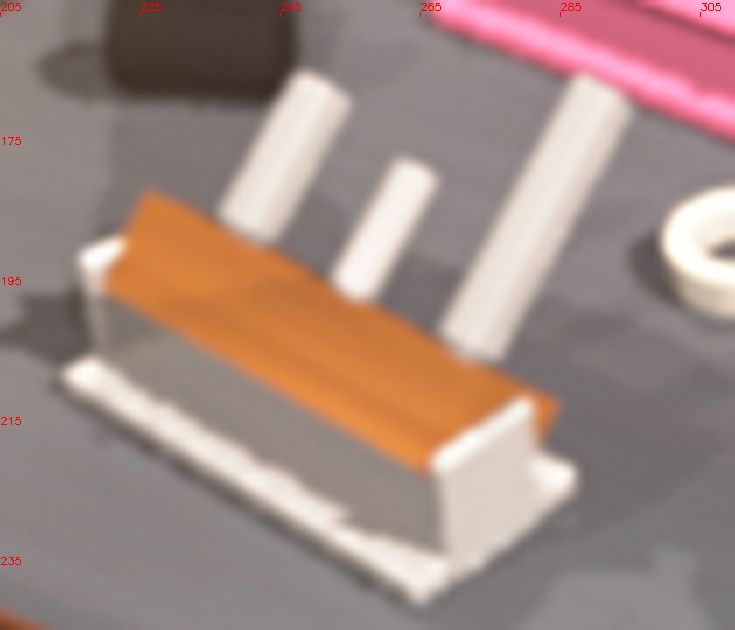

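```bash
python3 - <<'E'
from h import *
from scipy.optimize import least_squares
feat=[("top",(-.135,-.022,.018),(306.8,210.8)),("top",(-.135,.022,.018),(299.8,220.6)),("top",(.085,.022,.018),(244.5,185.3)),
("top",(.085,.0,.062),(246,177.5)) ]
def g(p,q): c,s=np.cos(p[2]),np.sin(p[2]); return np.array([p[0]+c*q[0]-s*q[1],p[1]+s*q[0]+c*q[1],q[2]])
def f(p): return np.concatenate([(proj(c,g(p,q))[0]-px) for c,q,px in feat])
r=least_squares(f,[.6,.2,1.0]);p=r.x;print(p,r.fun.round(2))
np.save("g.npy",p)
def inv(P):
    d=P[:2]-p[:2];c,s=np.cos(p[2]),np.sin(p[2]);return c*d[0]+s*d[1],-s*d[0]+c*d[1]
print("tab top",inv(at_z("top",(262,187),.075)[0]))
print("clip screw",inv(at_z("top",(282.8,212),.042)[0]),"clip hi",inv(at_z("top",(283,209),.034)[0]),"clip lo",inv(at_z("top",(283,214.5),.034)[0]))
for q in [(-.135,.022,.018),(-.135,-.022,.018),(.03,0,.075),(-.05,.037,.042),(.085,.022,.018),(.135,.025,.062)]: print(q,proj("scene",g(p,q)).round(1))
# rack/punch
hd,e=tri("top",(352.5,196),"scene",(290,166.5));print("head",hd,e)
b,e=tri("top",(355,172),"scene",(271.5,204));print("base",b,e)
b1,e=tri("top",(395,193),"scene",(252,167));print("b head",b1,e)
c1,e=tri("top",(373.5,186.5),"scene",(264.5,179));print("c head",c1,e)
# rack corners at z=0?
for q in [(342,178.5),(402,188),(408,166),(346,153)]: print(at_z("top",q,.01))
o=get_obs()
E
```

```text
[0.56104461 0.17659356 1.0007181 ] [ 0.19 -0.63 -0.13  0.69 -0.17 -0.1   0.1   0.03]
tab top (np.float64(0.022449637024388555), np.float64(-0.0015931250963547913))
clip screw (np.float64(-0.0740779534544144), np.float64(0.02768403405274519)) clip hi (np.float64(-0.06827647001614122), np.float64(0.01879693476406857)) clip lo (np.float64(-0.07827725867898075), np.float64(0.03384071840214134))
(-0.135, 0.022, 0.018) [[354.3 207.8]]
(-0.135, -0.022, 0.018) [[341.2 212.1]]
(0.03, 0, 0.075) [[382.3 227.9]]
(-0.05, 0.037, 0.042) [[375.6 216.2]]
(0.085, 0.022, 0.018) [[400.  255.2]]
(0.135, 0.025, 0.062) [[416.1 254.7]]
head [ 0.54059569 -0.092935    0.14465513] 0.006490840562725601
base [ 0.62742777 -0.10413819  0.0668646 ] 5.480436976260606e-05
b head [ 0.55347365 -0.22540807  0.10948249] 0.002055112499861086
c head [ 0.57610209 -0.16097513  0.10097674] 0.0026620166374413104
[[ 0.61519795 -0.06505169  0.01      ]]
[[ 0.58474461 -0.26654263  0.01      ]]
[[ 0.65992153 -0.28782172  0.01      ]]
[[ 0.70255058 -0.07840437  0.01      ]]
```

```bash
cat >> h.py <<'E'
def plan(tx,ty,tz,yaw=None):
    o=get_obs();M=R.from_rotvec(o["eef_rot"]).as_matrix();p=o["tcp_pos"]
    cur=np.arctan2(M[1,0],M[0,0])
    d=np.array([tx,ty,tz])-p
    print("t",round(o["time_s"],2),"tcp",p.round(4),"yaw",cur.round(4),"zaxis",M[:,2].round(3),"open",round(o["opening"],3),"F",np.round(o["force"],1))
    print("tool travel cm",(M.T@d*100).round(2))
    if yaw is not None:
        # tool pointing down: roll about tool z (+) reduces world yaw
        for k in(-1,0,1):
            r=-(yaw+k*np.pi-cur); r=(r+2*np.pi)%(2*np.pi); r=r-2*np.pi if r>np.pi else r
            y=yaw+k*np.pi
            print("roll to",round(y,3),":",round(r,3))
        print("q7",o["joint_positions"].round(2))
E
python3 - <<'E'
from h import *
p=np.load("g.npy");plan(p[0]-.06*np.cos(p[2])+.03,p[1]-.06*np.sin(p[2]),.25,p[2])
E
```

```text
t 0.1 tcp [ 0.2069 -0.5891  0.2305] yaw -1.233 zaxis [-0.001  0.002 -1.   ] open 0.997 F [-0.7  0.5 -0.3]
tool travel cm [-55.82 -56.9   -1.86]
roll to -2.141 : 0.908
roll to 1.001 : -2.234
roll to 4.142 : 0.908
q7 [ 1.27  0.69 -0.19  1.57  0.16  0.9  -0.22]
```

Emit:
jog_arm([
  [-2.7, -2.8, -0.3],
  [-2.7, -2.8, -0.3],
  [-2.7, -2.8, -0.3],
  [-2.7, -2.8, -0.3],
  [-2.7, -2.8, -0.3],
  [-2.7, -2.8, -0.3],
  [-2.7, -2.8, -0.3],
  [-2.7, -2.8, 0],
  [-2.7, -2.8, 0],
  [-2.7, -2.8, 0],
], roll=[0, 0, 0, 0, 0, 0, 0, 0, 0, 0], jaw=[0.5, 0.5, 0.5, 0.5, 0.5, 0.5, 0.5, 0.5, 0.5, 0.5], force=40)

```text
time_s: 0.93
tcp_pos: [0.3822, -0.2404, 0.2523]
eef_rot: [2.563, -1.817, -0.0]
force: [1.3, 0.2, 0.3]
opening: 0.504
```

Emit:
jog_arm([
  [-2.7, -2.8, 0],
  [-2.7, -2.8, 0],
  [-2.7, -2.8, 0],
  [-2.7, -2.8, 0],
  [-2.7, -2.8, 0],
  [-2.7, -2.8, 0],
  [-2.7, -2.8, 0],
  [-2.7, -2.8, 0],
  [-2.7, -2.8, 0],
  [-2.7, -2.8, 0],
], roll=[0, 0, 0, 0, 0, 0, 0, 0, 0, 0], jaw=[0.5, 0.5, 0.5, 0.5, 0.5, 0.5, 0.5, 0.5, 0.5, 0.5])

```text
time_s: 1.77
tcp_pos: [0.5568, 0.1072, 0.252]
eef_rot: [2.563, -1.816, -0.001]
force: [0.7, -0.8, -0.0]
opening: 0.5
```

Emit:
jog_arm([
  [0, 0, 0],
  [0, 0, 0],
  [0, 0, 0],
  [0, 0, 0],
  [0, 0, 0],
  [0, 0, 0],
  [0, 0, 0],
  [0, 0, 0],
  [0, 0, 0],
  [0, 0, 0],
], roll=[0.1, 0.1, 0.1, 0.1, 0.1, 0.1, 0.1, 0.1, 0.108, 0], jaw=[0.5, 0.5, 0.5, 0.5, 0.5, 0.5, 0.5, 0.5, 0.5, 0.5])

```text
time_s: 2.6
tcp_pos: [0.5562, 0.1055, 0.2519]
eef_rot: [1.503, -2.757, 0.0]
force: [0.0, -0.2, 0.1]
opening: 0.497
```

```bash
python3 - <<'E'
from h import *
p=np.load("g.npy");plan(p[0],p[1],.25,p[2])
o=get_obs();f=grab_frame("wrist");cv2.imwrite("pics/w1.png",f)
import pickle;pickle.dump(o,open("o1.pkl","wb"))
E
```

```text
t 2.6 tcp [0.5562 0.1055 0.2519] yaw -2.1434 zaxis [-0.001 -0.001 -1.   ] open 0.497 F [ 0.  -0.2  0.1]
tool travel cm [-6.24  3.44  0.18]
roll to -2.141 : -0.003
roll to 1.001 : 3.139
roll to 4.142 : -0.003
q7 [-0.34  0.59  0.12  1.73 -0.09  0.83 -2.33]
```

View pics/w1.png

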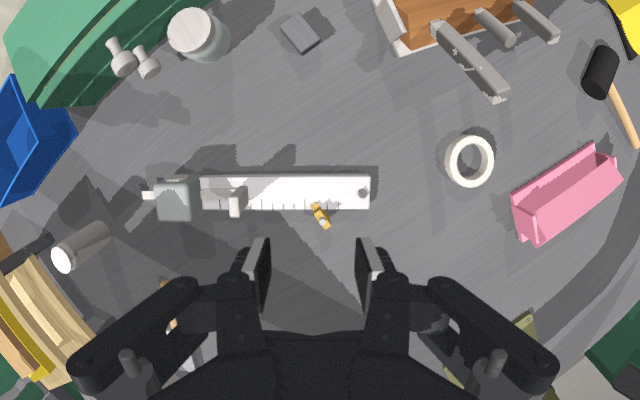

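```bash
python3 - <<'E'
from h import *
t=cv2.imread("pics/w1.png")
show("pics/w1g.png",t,135,160,260,75,3)
show("pics/w1c.png",t,190,170,100,60,8)
show("pics/w1d.png",t,290,170,100,60,8)
E
```

```text
(no output)
```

View pics/w1c.png

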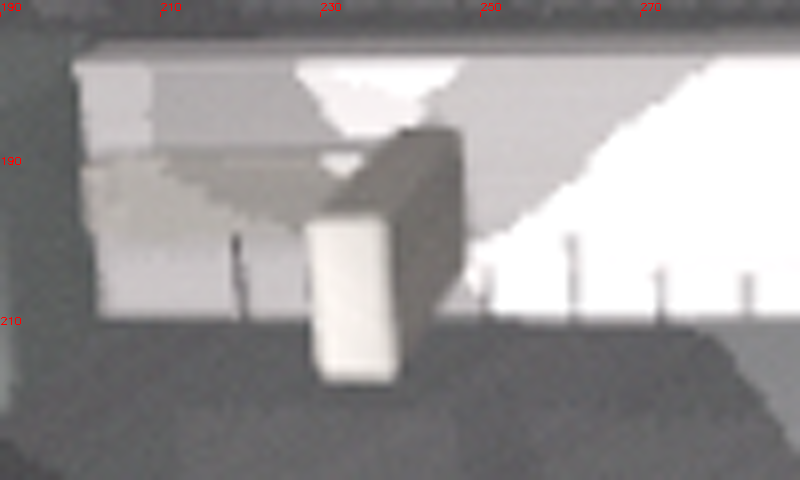

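View pics/w1d.png

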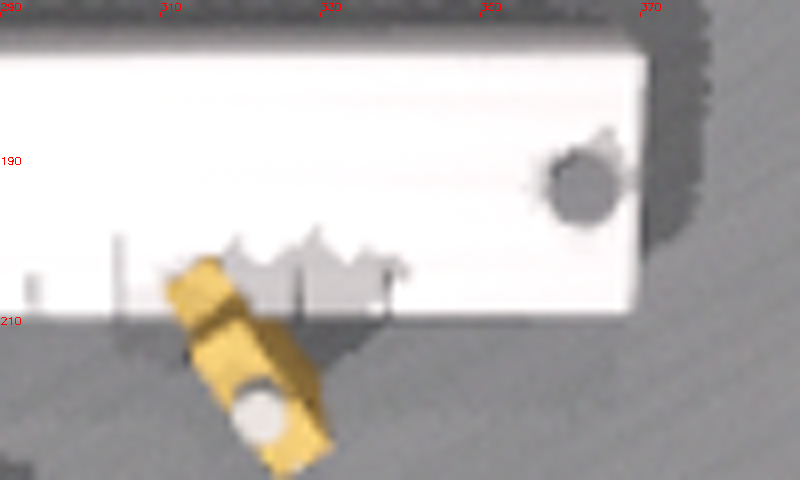

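```bash
python3 - <<'E'
from h import *
import pickle
from scipy.optimize import least_squares
o=pickle.load(open("o1.pkl","rb"))
top=[((-.135,-.022,.018),(306.8,210.8)),((-.135,.022,.018),(299.8,220.6)),((.085,.022,.018),(244.5,185.3))]
w=[((-.135,-.022,.018),(370.3,177)),((-.135,.022,.018),(368.8,209.3)),((.085,-.022,.018),(199.3,177.8)),((.085,.022,.018),(202.3,209.6))]
def g(p,q): c,s=np.cos(p[2]),np.sin(p[2]); return np.array([p[0]+c*q[0]-s*q[1],p[1]+s*q[0]+c*q[1],q[2]])
def fit(use):
    f=lambda p: np.concatenate([(proj(c,g(p,q),o)[0]-px)*k for c,L,k in use for q,px in L])
    r=least_squares(f,[.56,.18,1.0]);print(r.x,r.fun.round(2));return r.x
fit([("top",top,1)]);p=fit([("wrist",w,1)])
np.save("g.npy",p)
def inv(P):
    d=P[:2]-p[:2];c,s=np.cos(p[2]),np.sin(p[2]);return np.round([c*d[0]+s*d[1],-s*d[0]+c*d[1]],4)
print("tab top corners",[inv(at_z("wrist",q,.075,o)[0]) for q in [(228.5,197.3),(238.3,196.5),(231,217.5),(239.8,217.3)]])
print("screw",inv(at_z("wrist",(322.5,221),.042,o)[0]))
for z in (.022,.034): print(z,[inv(at_z("wrist",q,z,o)[0]) for q in [(310.5,205.5),(316.5,202),(315,213.5),(320.3,208.5),(325.5,230),(331.5,225.5)]])
E
```

```text
[0.5610451  0.1764518  1.00011238] [ 0.22 -0.6  -0.1   0.71 -0.12 -0.12]
[0.56197939 0.17674048 0.99942749] [-0.15 -0.44 -0.26  0.44  0.16 -0.17  0.3   0.13]
tab top corners [array([ 0.0305, -0.0115]), array([ 0.0191, -0.0124]), array([0.0295, 0.0121]), array([0.0192, 0.0118])]
screw [-0.0744  0.0282]
0.022 [array([-0.0597,  0.0147]), array([-0.0673,  0.0101]), array([-0.0654,  0.0254]), array([-0.0721,  0.0187]), array([-0.0791,  0.0481]), array([-0.0868,  0.0419])]
0.034 [array([-0.0598,  0.0109]), array([-0.0671,  0.0064]), array([-0.0653,  0.0212]), array([-0.0718,  0.0148]), array([-0.0785,  0.0433]), array([-0.086 ,  0.0372])]
```

Emit:
jog_arm([
  [0, 1.4, 1.0],
  [0, 1.4, 1.0],
  [0, 1.4, 1.0],
  [0, 1.4, 1.0],
  [0, 1.4, 1.0],
  [0, 1.4, 1.0],
  [0, 1.4, 1.0],
  [0, 0, 1.0],
  [0, 0, 0],
  [0, 0, 0],
], roll=[0, 0, 0, 0, 0, 0, 0, 0, 0, 0], jaw=[0.5, 0.5, 0.5, 0.5, 0.5, 0.5, 0.5, 0.5, 0.5, 0.5])

```text
time_s: 3.48
tcp_pos: [0.474, 0.1581, 0.1721]
eef_rot: [1.509, -2.754, -0.0]
force: [-0.3, -0.5, 0.7]
opening: 0.506
```

```bash
python3 - <<'E'
from h import *
o=get_obs();f=grab_frame("wrist");cv2.imwrite("pics/w2.png",f)
import pickle;pickle.dump(o,open("o2.pkl","wb"))
show("pics/w2c.png",f,230,90,120,100,6)
E
```

```text
(no output)
```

View pics/w2.png

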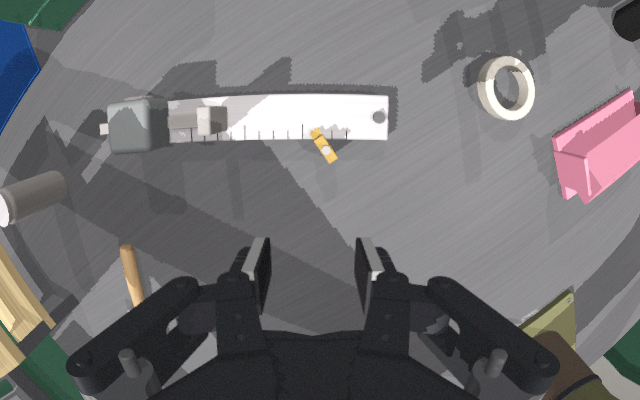

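View pics/w2c.png

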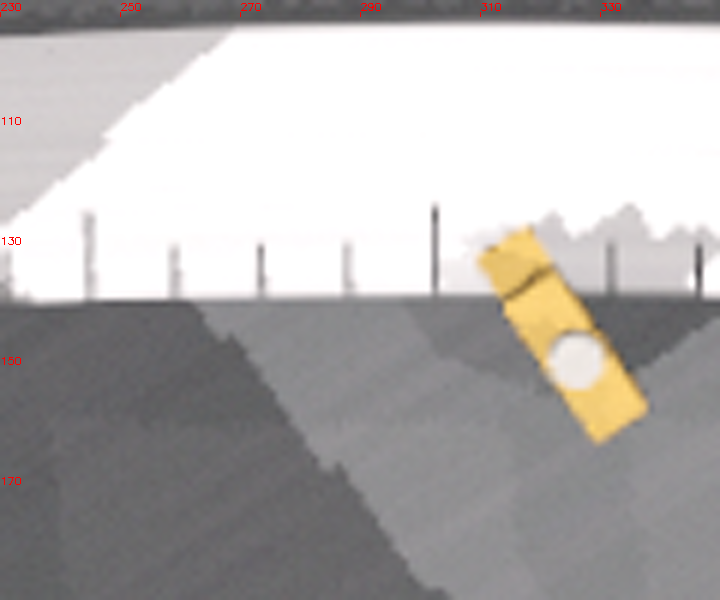

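```bash
python3 - <<'E'
from h import *
import pickle
from scipy.optimize import least_squares
o=pickle.load(open("o2.pkl","rb"));o1=pickle.load(open("o1.pkl","rb"))
w=[((-.135,-.022,.018),(387.5,95.3)),((-.135,.022,.018),(387.3,139))]
ey=[(230,140.2),(250,140),(275,139.6),(300,139.3)]
print(at_z("wrist",[q for _,q in w]+ey,.018,o))
p=np.load("g.npy")
def inv(P):
    d=P[:2]-p[:2];c,s=np.cos(p[2]),np.sin(p[2]);return np.round([c*d[0]+s*d[1],-s*d[0]+c*d[1]],4)
print([inv(q) for q in at_z("wrist",[q for _,q in w]+ey,.018,o)])
print("screw",inv(at_z("wrist",(326,150),.042,o)[0]), "ticks",[inv(at_z("wrist",q,.018,o)[0]) for q in [(245,138),(302.5,138)]])
for z in (.022,.034): print(z,[inv(at_z("wrist",q,z,o)[0]) for q in [(310,133),(318.5,128),(314.5,140),(322.5,134.5),(329.5,163),(338,158)]])
def tri2(a,oa,b,ob):
    P,u=ray("wrist",a,oa);Q,v=ray("wrist",b,ob);s=np.linalg.lstsq(np.c_[u[0],-v[0]],Q-P,rcond=None)[0];X=P+s[0]*u[0];Y=Q+s[1]*v[0];return np.r_[inv((X+Y)/2),((X+Y)/2)[2]],np.linalg.norm(X-Y)
print(tri2((322.5,221),o1,(326,150),o),tri2((325.5,230),o1,(329.5,163),o),tri2((331.5,225.5),o1,(338,158),o),tri2((310.5,205.5),o1,(310,133),o))
E
```

```text
[[0.50840756 0.05148907 0.018     ]
 [0.47176033 0.07384321 0.018     ]
 [0.55404673 0.20426308 0.018     ]
 [0.54281156 0.18740813 0.018     ]
 [0.52946049 0.16672001 0.018     ]
 [0.51648676 0.146345   0.018     ]]
[array([-0.1343, -0.0227]), array([-0.1353,  0.0202]), array([0.0189, 0.0216]), array([-0.0014,  0.0219]), array([-0.026 ,  0.0219]), array([-0.0502,  0.0218])]
screw [-0.0741  0.0291] ticks [array([0.0036, 0.0198]), array([-0.0526,  0.0206])]
0.022 [array([-0.0598,  0.0155]), array([-0.0678,  0.0107]), array([-0.0641,  0.0221]), array([-0.0716,  0.0168]), array([-0.0786,  0.0443]), array([-0.0867,  0.0393])]
0.034 [array([-0.0599,  0.0146]), array([-0.0675,  0.01  ]), array([-0.064,  0.021]), array([-0.0712,  0.0159]), array([-0.0779,  0.0422]), array([-0.0856,  0.0375])]
(array([-0.0744    ,  0.0296    ,  0.03804565]), np.float64(0.00018183019755108835)) (array([-0.078    ,  0.0415   ,  0.0382092]), np.float64(0.0007120810372803)) (array([-0.0859    ,  0.0377    ,  0.03273868]), np.float64(0.0003152348664647212)) (array([-0.0597    ,  0.0157    ,  0.01875338]), np.float64(5.9438746970406606e-05))
```

```bash
python3 - <<'E'
from h import *
import pickle
from scipy.optimize import least_squares
o=pickle.load(open("o2.pkl","rb"));o1=pickle.load(open("o1.pkl","rb"))
p=np.load("g.npy")
def g(q): c,s=np.cos(p[2]),np.sin(p[2]); return np.array([p[0]+c*q[0]-s*q[1],p[1]+s*q[0]+c*q[1],q[2]])
L=[((.005,.024,.034),(315,213.5),(314.5,140)),((-.005,.024,.034),(320.3,208.5),(322.5,134.5)),((.005,.05,.034),(325.5,230),(329.5,163)),((-.005,.05,.034),(331.5,225.5),(338,158))]
def f(v,free):
    x,ph=v[:2];y=v[2] if free else 0
    r=[]
    for q,a,b in L:
        P=g((x+np.cos(ph)*q[0]-np.sin(ph)*q[1],y+np.sin(ph)*q[0]+np.cos(ph)*q[1],q[2]))
        r+=[proj("wrist",P,o1)[0]-a,proj("wrist",P,o)[0]-b]
    return np.concatenate(r)
for free in (0,1):
    r=least_squares(lambda v:f(v,free),[-.055,.5,0]);print(r.x,r.fun.round(1))
# wrist view 2 tab check: top corner edges
E
```

```text
[-0.05284307  0.64004415  0.        ] [-1.7  0.8 -0.9  1.3 -0.5  1.2 -0.   0.4  0.1 -0.1  0.9  0.9  0.6 -0.1
  1.2 -0.4]
[-0.05463342  0.58055254 -0.0017916 ] [-1.4 -0.2 -0.4  0.   0.1  0.6  0.9 -0.4 -0.5 -0.4  0.   0.6  0.2  0.
  0.6 -0.2]
```

```bash
python3 - <<'E'
from h import *
p=np.load("g.npy");c,s=np.cos(p[2]),np.sin(p[2])
plan(p[0]+c*.0246,p[1]+s*.0246,.036,p[2])
E
```

```text
t 3.53 tcp [0.4746 0.158  0.1725] yaw -2.14 zaxis [ 0.001 -0.    -1.   ] open 0.495 F [ 0.4 -0.5  0. ]
tool travel cm [-8.74 -6.35 13.66]
roll to -2.142 : 0.002
roll to 0.999 : -3.139
roll to 4.141 : 0.002
q7 [-0.47  0.62  0.1   2.01 -0.11  0.52 -2.44]
```

Emit:
jog_arm([
  [-2.2, -1.6, 1.0],
  [-2.2, -1.6, 1.0],
  [-2.2, -1.6, 1.0],
  [-2.14, -1.55, 1.0],
  [0, 0, 2.0],
  [0, 0, 2.0],
  [0, 0, 2.0],
  [0, 0, 2.0],
  [0, 0, 1.6],
  [0, 0, 0],
], roll=[0, 0, 0, 0, 0, 0, 0, 0, 0, 0], jaw=[0.5, 0.5, 0.5, 0.5, 0.5, 0.5, 0.5, 0.5, 0.5, 0.5])

```text
time_s: 4.37
tcp_pos: [0.5735, 0.1965, 0.0339]
eef_rot: [1.505, -2.753, -0.001]
force: [-0.7, 0.0, -0.6]
opening: 0.501
```

```bash
python3 - <<'E'
from h import *
p=np.load("g.npy");c,s=np.cos(p[2]),np.sin(p[2])
plan(p[0]+c*.0246,p[1]+s*.0246,.036,p[2])
f=grab_frame("wrist");cv2.imwrite("pics/w3.png",f)
E
```

```text
t 4.37 tcp [0.5735 0.1965 0.0339] yaw -2.1408 zaxis [-0.004 -0.002 -1.   ] open 0.501 F [-0.7  0.  -0.6]
tool travel cm [-0.17 -0.1  -0.21]
roll to -2.142 : 0.001
roll to 0.999 : -3.14
roll to 4.141 : 0.001
q7 [-0.45  0.95  0.07  1.75 -0.13  0.45 -2.43]
```

View pics/w3.png

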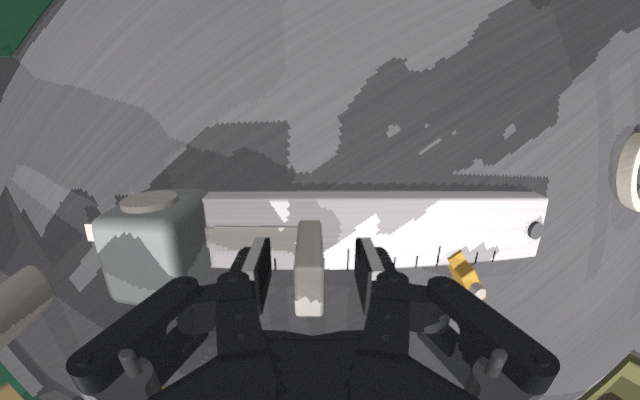

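Emit:
jog_arm([
  [-0.1, -0.1, 0],
  [0, 0, 0],
  [0, 0, 0],
  [0, 0, 0],
  [0, 0, 0],
  [0, 0, 0],
  [0, 0, 0],
  [0, 0, 0],
  [0, 0, 0],
  [0, 0, 0],
], roll=[0, 0, 0, 0, 0, 0, 0, 0, 0, 0], jaw=[0.4, 0.3, 0.2, 0.1, 0, 0, 0, 0, 0, 0], force=60)

```text
time_s: 5.25
tcp_pos: [0.5768, 0.1975, 0.0377]
eef_rot: [-1.506, 2.755, -0.001]
force: [0.2, -1.8, 6.6]
opening: 0.137
```

```bash
python3 - <<'E'
from h import *
p=np.load("g.npy");c,s=np.cos(p[2]),np.sin(p[2])
plan(p[0]-c*.0545,p[1]-s*.0545,.036,p[2])
d=get_obs()["tcp_pos"]-[p[0],p[1],0];print("tab x",c*d[0]+s*d[1],"y",-s*d[0]+c*d[1])
E
```

```text
t 5.25 tcp [0.5768 0.1975 0.0377] yaw -2.1409 zaxis [ 0.002 -0.    -1.   ] open 0.137 F [ 0.2 -1.8  6.6]
tool travel cm [8.   0.13 0.16]
roll to -2.142 : 0.001
roll to 0.999 : -3.14
roll to 4.141 : 0.001
q7 [-0.45  0.94  0.07  1.75 -0.13  0.46 -2.43]
tab x 0.025509343521867997 y -0.0012172497929351569
```

Emit:
jog_arm([
  [1.0, 0, 0],
  [1.0, 0, 0],
  [1.0, 0, 0],
  [1.0, 0, 0],
  [1.0, 0, 0],
  [1.0, 0, 0],
  [1.0, 0, 0],
  [0.9, 0, 0],
  [0, 0, 0],
  [0, 0, 0],
], roll=[0, 0, 0, 0, 0, 0, 0, 0, 0, 0], jaw=[0, 0, 0, 0, 0, 0, 0, 0, 0, 0])

```text
time_s: 6.08
tcp_pos: [0.5364, 0.1342, 0.0377]
eef_rot: [-1.505, 2.748, 0.001]
force: [3.4, 4.4, 3.3]
opening: 0.131
```

```bash
python3 - <<'E'
from h import *
p=np.load("g.npy");c,s=np.cos(p[2]),np.sin(p[2])
plan(p[0]-c*.0545,p[1]-s*.0545,.036,p[2])
d=get_obs()["tcp_pos"]-[p[0],p[1],0];print("tab x",c*d[0]+s*d[1],"y",-s*d[0]+c*d[1])
f=grab_frame("wrist");cv2.imwrite("pics/w4.png",f)
E
```

```text
t 6.08 tcp [0.5364 0.1342 0.0377] yaw -2.1393 zaxis [ 0.007  0.004 -1.   ] open 0.131 F [3.4 4.4 3.3]
tool travel cm [0.49 0.15 0.17]
roll to -2.142 : 0.003
roll to 0.999 : -3.139
roll to 4.141 : 0.003
q7 [-0.35  0.9   0.04  1.93 -0.11  0.31 -2.36]
tab x -0.04959226047540958 y -0.001516713241639326
```

View pics/w4.png

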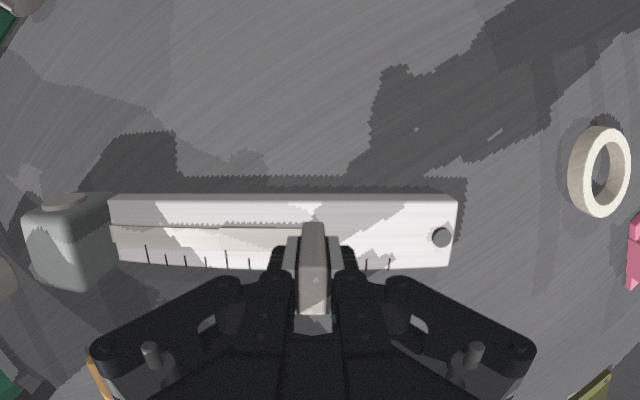

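Emit:
jog_arm([
  [0.4, 0, 0],
  [0, 0, 0],
  [0, 0, 0],
  [0, 0, 0],
  [0, 0, 0],
  [0, 0, 0],
  [0, 0, 0],
  [0, 0, 0],
  [0, 0, 0],
  [0, 0, 0],
], roll=[0, 0, 0, 0, 0, 0, 0, 0, 0, 0], jaw=[0, 0, 0, 0, 0, 0, 0, 0, 0, 0])

```text
time_s: 6.97
tcp_pos: [0.5352, 0.1322, 0.0377]
eef_rot: [-1.506, 2.746, 0.001]
force: [5.4, 7.4, 3.0]
opening: 0.13
```

```bash
python3 - <<'E'
from h import *
p=np.load("g.npy");c,s=np.cos(p[2]),np.sin(p[2])
plan(p[0]-c*.0545,p[1]-s*.0545,.036,p[2])
d=get_obs()["tcp_pos"]-[p[0],p[1],0];print("tab x",c*d[0]+s*d[1],"y",-s*d[0]+c*d[1])
E
```

```text
t 6.97 tcp [0.5352 0.1322 0.0377] yaw -2.1384 zaxis [ 0.008  0.006 -1.   ] open 0.13 F [5.4 7.4 3. ]
tool travel cm [0.26 0.16 0.17]
roll to -2.142 : 0.004
roll to 0.999 : -3.138
roll to 4.141 : 0.004
q7 [-0.35  0.9   0.04  1.93 -0.11  0.3  -2.36]
tab x -0.0519539982085061 y -0.0015473303681437477
```

Emit:
jog_arm([
  [0.25, 0, 0],
  [0, 0, 0],
  [0, 0, 0],
  [0, 0, 0],
  [0, 0, 0],
  [0, 0, 0],
  [0, 0, 0],
  [0, 0, 0],
  [0, 0, 0],
  [0, 0, 0],
], roll=[0, 0, 0, 0, 0, 0, 0, 0, 0, 0], jaw=[0, 0, 0, 0, 0, 0, 0, 0, 0, 0])

```text
time_s: 7.8
tcp_pos: [0.5342, 0.1306, 0.0377]
eef_rot: [-1.506, 2.745, 0.002]
force: [5.9, 8.2, 2.4]
opening: 0.129
```

Emit:
jog_arm([
  [0, 0, 0],
  [0, 0, 0],
  [0, 0, 0],
  [0, 0, 0],
  [0, 0, 0],
  [0, 0, -2],
  [0, 0, -2.5],
  [0, 0, -2.5],
  [0, 0, -2.5],
  [0, 0, -2.5],
], roll=[0, 0, 0, 0, 0, 0, 0, 0, 0, 0], jaw=[0.2, 0.3, 0.4, 0.5, 0.5, 0.5, 0.5, 0.5, 0.5, 0.5])

```text
time_s: 8.63
tcp_pos: [0.5292, 0.1253, 0.1572]
eef_rot: [1.506, -2.756, 0.0]
force: [0.5, -0.8, 0.6]
opening: 0.502
```

Emit:
jog_arm([
  [0, 1.0, -0.4],
  [0, 1.0, -0.4],
  [0, 1.0, -0.4],
  [0, 1.0, -0.4],
  [0, 1.0, -0.4],
  [0, 1.0, 0],
  [0, 1.0, 0],
  [0, 0, 0],
  [0, 0, 0],
  [0, 0, 0],
], roll=[0, 0, 0, 0, 0, 0, 0, 0, 0, 0], jaw=[0.5, 0.5, 0.5, 0.5, 0.5, 0.5, 0.5, 0.5, 0.5, 0.5])

```text
time_s: 9.47
tcp_pos: [0.4713, 0.1635, 0.1761]
eef_rot: [-1.506, 2.757, -0.001]
force: [0.8, -0.4, 0.8]
opening: 0.499
```

```bash
python3 - <<'E'
from h import *
p=np.load("g.npy");c,s=np.cos(p[2]),np.sin(p[2])
plan(p[0]-c*.0545,p[1]-s*.0545,.036,p[2])
o=get_obs();f=grab_frame("wrist");cv2.imwrite("pics/w5.png",f)
import pickle;pickle.dump(o,open("o5.pkl","wb"))
show("pics/w5c.png",f,270,80,130,100,6)
E
```

```text
t 9.47 tcp [0.4713 0.1635 0.1761] yaw -2.1413 zaxis [ 0. -0. -1.] open 0.499 F [ 0.8 -0.4  0.8]
tool travel cm [-0.56 -6.9  14.02]
roll to -2.142 : 0.001
roll to 0.999 : -3.141
roll to 4.141 : 0.001
q7 [-0.49  0.62  0.09  2.01 -0.11  0.52 -2.46]
```

View pics/w5c.png

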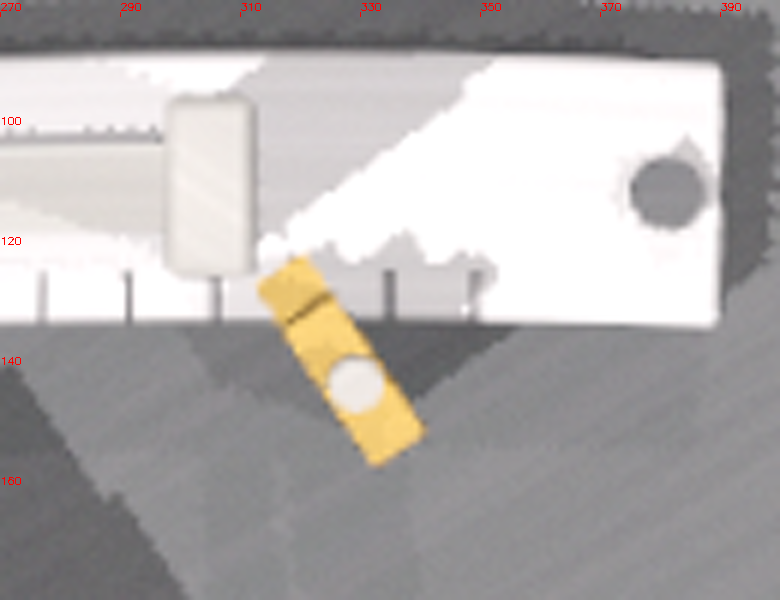

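```bash
python3 - <<'E'
from h import *
import pickle
o=pickle.load(open("o5.pkl","rb"))
p=np.load("g.npy")
def inv(P):
    d=P[:2]-p[:2];c,s=np.cos(p[2]),np.sin(p[2]);return np.round([c*d[0]+s*d[1],-s*d[0]+c*d[1]],4)
W=lambda q,z: inv(at_z("wrist",q,z,o)[0])
print("bed end",W((388,90),.018),W((387.5,133.5),.018))
print("tab top",[W(q,.075) for q in [(298.2,96.5),(310,96.5),(297.5,125),(311,125)]])
a,b=W((314.3,128.5),.022),W((319.5,123),.022)
print("screw",W((327.5,143.5),.042)); t=[W(q,.034) for q in [(318,133.5),(325,128.8),(332.5,157),(340,151.5)]];print(t)
t=np.array(t);u=(t[2]+t[3]-t[0]-t[1])/2;L=np.linalg.norm(u);u/=L;print(L,np.degrees(np.arctan2(-u[0],u[1])),"origin",t.mean(0)-.037*u, "axis hits centreline",t.mean(0)-u*t.mean(0)[1]/u[1])
E
```

```text
bed end [-0.1328 -0.0231] [-0.1333  0.0202]
tab top [array([-0.048, -0.012]), array([-0.0571, -0.0119]), array([-0.0473,  0.0106]), array([-0.0579,  0.0106])]
screw [-0.0726  0.0288]
[array([-0.0642,  0.0203]), array([-0.0706,  0.0159]), array([-0.0778,  0.0422]), array([-0.0847,  0.037 ])]
0.02557484115297688 32.78906934754228 origin [-0.05428773 -0.00225479] axis hits centreline [-0.05574023  0.        ]
```

Emit:
jog_arm([
  [-0.66, -1.8, 1.0],
  [0, -1.8, 1.0],
  [0, -1.8, 1.0],
  [0, -1.5, 1.0],
  [0, 0, 2.0],
  [0, 0, 2.0],
  [0, 0, 2.0],
  [0, 0, 2.0],
  [0, 0, 1.9],
  [0, 0, 0],
], roll=[0, 0, 0, 0, 0, 0, 0, 0, 0, 0], jaw=[0.5, 0.5, 0.5, 0.5, 0.5, 0.5, 0.5, 0.5, 0.5, 0.5])

```text
time_s: 10.35
tcp_pos: [0.531, 0.1309, 0.0341]
eef_rot: [1.503, -2.753, -0.001]
force: [-0.2, -0.0, 0.1]
opening: 0.499
```

Emit:
jog_arm([
  [0, 0, 0],
  [0, 0, 0],
  [0, 0, 0],
  [0, 0, 0],
  [0, 0, 0],
  [0, 0, 0],
  [0, 0, 0],
  [0, 0, 0],
  [0, 0, 0],
  [0, 0, 0],
], roll=[0, 0, 0, 0, 0, 0, 0, 0, 0, 0], jaw=[0.4, 0.3, 0.2, 0.1, 0, 0, 0, 0, 0, 0])

```text
time_s: 11.18
tcp_pos: [0.5336, 0.1319, 0.0386]
eef_rot: [-1.506, 2.755, -0.002]
force: [-0.7, -1.1, 7.0]
opening: 0.139
```

```bash
python3 - <<'E'
from h import *
p=np.load("g.npy");c,s=np.cos(p[2]),np.sin(p[2])
plan(p[0]-c*.0555,p[1]-s*.0555,.036,p[2])
d=get_obs()["tcp_pos"]-[p[0],p[1],0];print("tab x",c*d[0]+s*d[1],"y",-s*d[0]+c*d[1])
E
```

```text
t 11.18 tcp [0.5336 0.1319 0.0386] yaw -2.141 zaxis [ 0.002  0.    -1.   ] open 0.139 F [-0.7 -1.1  7. ]
tool travel cm [0.24 0.04 0.26]
roll to -2.142 : 0.001
roll to 0.999 : -3.14
roll to 4.141 : 0.001
q7 [-0.35  0.9   0.04  1.93 -0.11  0.31 -2.36]
tab x -0.05309863819558957 y -0.00036030075846729334
```

Emit:
jog_arm([
  [0.5, 0, 0],
  [0.25, 0, 0],
  [0, 0, 0],
  [0, 0, 0],
  [0, 0, 0],
  [0, 0, 0],
  [0, 0, 0],
  [0, 0, 0],
  [0, 0, 0],
  [0, 0, 0],
], roll=[0, 0, 0, 0, 0, 0, 0, 0, 0, 0], jaw=[0, 0, 0, 0, 0, 0, 0, 0, 0, 0])

```text
time_s: 12.02
tcp_pos: [0.5324, 0.1301, 0.0386]
eef_rot: [-1.506, 2.746, 0.002]
force: [4.1, 6.9, 0.9]
opening: 0.136
```

```bash
python3 - <<'E'
from h import *
p=np.load("g.npy");c,s=np.cos(p[2]),np.sin(p[2])
plan(p[0]-c*.0555,p[1]-s*.0555,.036,p[2])
d=get_obs()["tcp_pos"]-[p[0],p[1],0];print("tab x",c*d[0]+s*d[1],"y",-s*d[0]+c*d[1])
E
```

```text
t 12.02 tcp [0.5324 0.1301 0.0386] yaw -2.1384 zaxis [ 0.008  0.006 -1.   ] open 0.136 F [4.1 6.9 0.9]
tool travel cm [0.03 0.04 0.26]
roll to -2.142 : 0.004
roll to 0.999 : -3.138
roll to 4.141 : 0.004
q7 [-0.34  0.89  0.04  1.94 -0.11  0.3  -2.36]
tab x -0.0552422304256159 y -0.0003990703909802877
```

Emit:
jog_arm([
  [0, 0, 0],
  [0, 0, 0],
  [0, 0, 0],
  [0, 0, 0],
  [0, 0, 0],
  [0, 0, -2.5],
  [0, 0, -3],
  [0, 0, -3],
  [0, 0, -3],
  [0, 0, -3],
], roll=[0, 0, 0, 0, 0, 0, 0, 0, 0, 0], jaw=[0.2, 0.3, 0.4, 0.5, 0.5, 0.5, 0.5, 0.5, 0.5, 0.5])

```text
time_s: 12.85
tcp_pos: [0.5279, 0.1251, 0.1835]
eef_rot: [1.506, -2.756, 0.0]
force: [0.5, -0.5, 0.6]
opening: 0.499
```

```bash
python3 - <<'E'
from h import *
import pickle
o=get_obs();f=grab_frame("wrist");cv2.imwrite("pics/w6.png",f);pickle.dump(o,open("o6.pkl","wb"))
print(o["tcp_pos"],o["time_s"])
show("pics/w6c.png",f,200,100,250,200,3)
E
```

```text
[0.52789813 0.12514585 0.1835072 ] 12.85
```

View pics/w6.png

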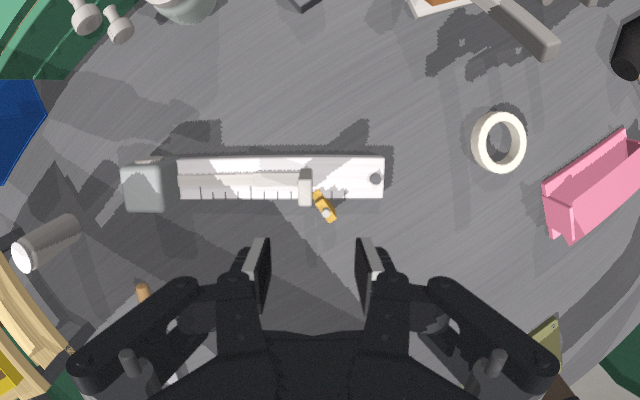

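View pics/w6c.png

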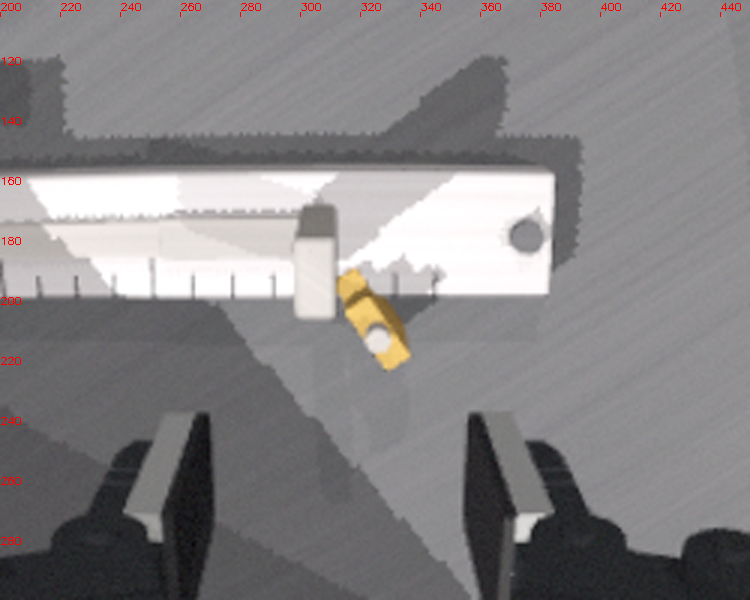

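Emit:
jog_arm([
  [0, 0, -2],
  [0, 0, -2],
  [0, 0, -2],
  [0, 0, -1.5],
  [0, 0, 0],
  [0, 0, 0],
  [0, 0, 0],
  [0, 0, 0],
  [0, 0, 0],
  [0, 0, 0],
], roll=[-0.105, -0.105, -0.105, -0.105, 0, 0, 0, 0, 0, 0], jaw=[0.5, 0.5, 0.5, 0.5, 0.5, 0.5, 0.5, 0.5, 0.5, 0.5])

```text
time_s: 13.73
tcp_pos: [0.5281, 0.1256, 0.2564]
eef_rot: [2.047, -2.381, -0.001]
force: [0.5, -0.6, 0.0]
opening: 0.503
```

```bash
python3 - <<'E'
from h import *
plan(.56,-.08,.26,1.42)
E
```

```text
t 13.73 tcp [0.5281 0.1256 0.2564] yaw -1.7214 zaxis [-0.002 -0.001 -1.   ] open 0.503 F [ 0.5 -0.6  0. ]
tool travel cm [19.85 -6.24 -0.35]
roll to -1.722 : 0.0
roll to 1.42 : -3.141
roll to 4.562 : 0.0
q7 [-0.3   0.55 -0.03  1.79  0.02  0.81 -2.06]
```

Emit:
jog_arm([
  [3.3, -1.0, 0],
  [3.3, -1.0, 0],
  [3.3, -1.0, 0],
  [3.3, -1.0, 0],
  [3.3, -1.1, 0],
  [3.3, -1.1, 0],
  [0, 0, 0],
  [0, 0, 0],
  [0, 0, 0],
  [0, 0, 0],
], roll=[0, 0, 0, 0, 0, 0, 0, 0, 0, 0], jaw=[0.5, 0.5, 0.5, 0.5, 0.5, 0.5, 0.5, 0.5, 0.5, 0.5])

```text
time_s: 14.57
tcp_pos: [0.5601, -0.0774, 0.257]
eef_rot: [-2.051, 2.379, 0.002]
force: [0.0, 0.5, 0.3]
opening: 0.499
```

```bash
python3 - <<'E'
from h import *
import pickle
plan(.56,-.08,.26,1.42)
o=get_obs();f=grab_frame("wrist");cv2.imwrite("pics/w7.png",f);pickle.dump(o,open("o7.pkl","wb"))
for n in ["punch_long","rack"]:
  for r in cut_out("wrist",n)[:4]: print(n,r["score"],r["xy"])
show("pics/w7c.png",f,230,100,160,120,5)
E
```

```text
t 14.57 tcp [ 0.5601 -0.0774  0.257 ] yaw -1.7185 zaxis [-0.001  0.001 -1.   ] open 0.499 F [0.  0.5 0.3]
tool travel cm [ 0.26 -0.03 -0.3 ]
roll to -1.722 : 0.003
roll to 1.42 : -3.139
roll to 4.562 : 0.003
q7 [ 0.09  0.57 -0.05  1.72  0.03  0.85 -1.7 ]
punch_long 0.96 [329.9, 159.9]
punch_long 0.74 [514.0, 33.1]
rack 0.96 [479.2, 291.0]
rack 0.61 [376.8, 88.5]
```

View pics/w7.png

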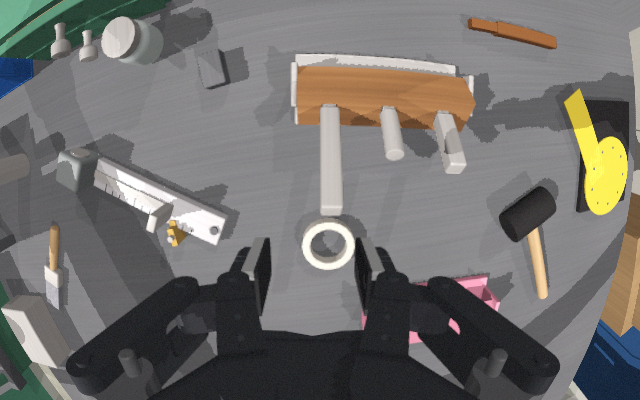

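View pics/w7c.png

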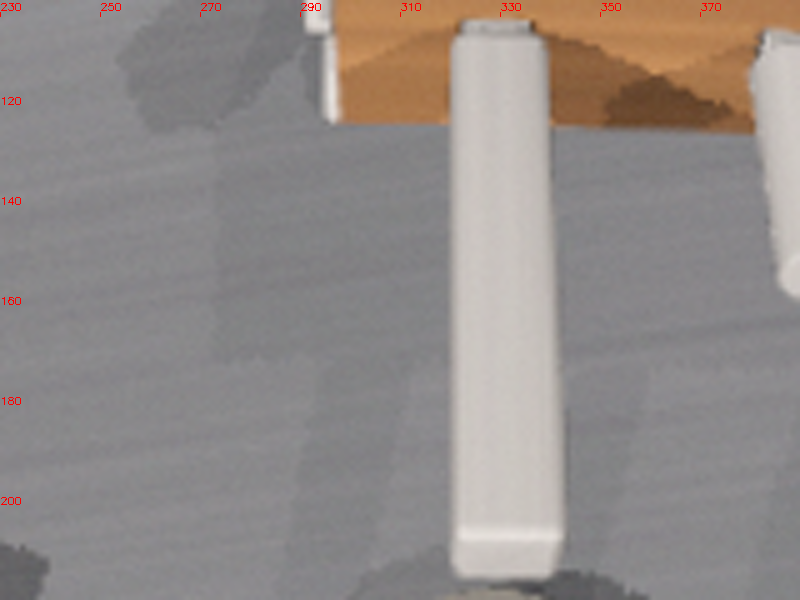

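```bash
python3 - <<'E'
from h import *
import pickle
from scipy.optimize import least_squares
o=pickle.load(open("o7.pkl","rb"))
def corner(v,l,a,b):
    x,y,z,ps,el=v   # ps: heading of rack x; punch z axis horizontally toward -x
    hx=-np.array([np.cos(ps),np.sin(ps),0]); d=np.cos(el)*hx+np.array([0,0,np.sin(el)])
    yy=np.array([-np.sin(ps),np.cos(ps),0]); n=np.cross(d,yy); n=n*np.sign(n[2])
    return np.array([x,y,z])+l*d+a*yy+b*n
# wrist: image left = +y
W=[((.08,.01,.01),(320.3,207)),((.08,-.01,.01),(341.7,207)),((.08,.01,-.01),(320.5,215)),((.08,-.01,-.01),(340.7,215.2)),
((-.038,.01,.01),(320,107.3)),((-.038,-.01,.01),(338.3,107.3))]
S=[((.08,0,0),(290,167.5))]
T=[((.08,.01,.01),(350,193.5)),((.08,-.01,.01),(356,194))]
def f(v,use):
    return np.concatenate([ (proj(c,corner(v,*q),o)[0]-px)*k for c,L,k in use for q,px in L])
x0=[.598,-.1,.089,-.14,.77]
for use in ([("wrist",W,1)],[("wrist",W,1),("scene",S,1)],[("wrist",W,1),("top",T,1),("scene",S,1)]):
    r=least_squares(f,x0,args=(use,));print(r.x.round(4),np.degrees(r.x[3:]),r.fun.round(1))
r=least_squares(lambda v:np.r_[f(v,[("wrist",W,1)]),(v[2]-.089)*1e3,(v[4]-.77)*40],x0);print(r.x.round(4),np.degrees(r.x[3:]),r.fun.round(1))
np.save("pl.npy",r.x)
E
```

```text
[ 0.5956 -0.0994  0.073  -0.158   0.7   ] [-9.0548999  40.10808003] [ 0.2  0.   0.7  0.2 -0.6 -0.1 -0.3 -0.2 -0.  -0.1 -0.2  0.2]
[ 0.5972 -0.099   0.0845 -0.162   0.7693] [-9.28356267 44.07538852] [-0.2 -0.9  1.6 -0.6 -1.1  0.8  0.5  0.9 -0.3 -0.5  0.1 -0.   2.2  0.8]
[ 0.597  -0.0991  0.0836 -0.161   0.7633] [-9.2265705  43.73445887] [-0.1 -0.7  1.6 -0.5 -1.   0.8  0.5  0.8 -0.3 -0.4  0.  -0.  -0.4 -0.7
  0.  -0.1  2.3  1.1]
[ 0.5978 -0.0989  0.0883 -0.1645  0.7796] [-9.42799392 44.66597534] [-0.5 -0.8  1.7 -0.5 -1.4  1.3  0.5  1.3 -0.4 -0.9  0.2 -0.4 -0.7  0.4]
```

```bash
python3 - <<'E'
from h import *
plan(.5855,-.097,.083,1.4085)
E
```

```text
t 14.72 tcp [ 0.5602 -0.0778  0.2573] yaw -1.7185 zaxis [-0.     0.001 -1.   ] open 0.498 F [1.2 0.4 0.2]
tool travel cm [ 1.54 -2.79 17.42]
roll to -1.733 : 0.015
roll to 1.409 : -3.127
roll to 4.55 : 0.015
q7 [ 0.09  0.57 -0.05  1.72  0.03  0.85 -1.7 ]
```

Emit:
jog_arm([
  [0.5, -0.9, 1.0],
  [0.5, -0.9, 1.0],
  [0.54, -0.99, 1.0],
  [0, 0, 1.8],
  [0, 0, 1.8],
  [0, 0, 1.8],
  [0, 0, 1.6],
  [0, 0, 0],
  [0, 0, 0],
  [0, 0, 0],
], roll=[0, 0, 0, 0.015, 0, 0, 0, 0, 0, 0], jaw=[0.5, 0.5, 0.5, 0.5, 0.5, 0.5, 0.5, 0.5, 0.5, 0.5])

```text
time_s: 15.55
tcp_pos: [0.5863, -0.0992, 0.1575]
eef_rot: [-2.03, 2.397, -0.001]
force: [-0.3, 0.4, 0.4]
opening: 0.502
```

```bash
python3 - <<'E'
from h import *
import pickle
plan(.5855,-.097,.083,1.4085)
o=get_obs();f=grab_frame("wrist");cv2.imwrite("pics/w8.png",f);pickle.dump(o,open("o8.pkl","wb"))
E
```

```text
t 15.55 tcp [ 0.5863 -0.0992  0.1575] yaw -1.7362 zaxis [ 0.001 -0.    -1.   ] open 0.502 F [-0.3  0.4  0.4]
tool travel cm [-0.2   0.12  7.45]
roll to -1.733 : -0.003
roll to 1.409 : 3.138
roll to 4.55 : -0.003
q7 [ 0.11  0.74 -0.04  1.74  0.04  0.66 -1.69]
```

View pics/w8.png

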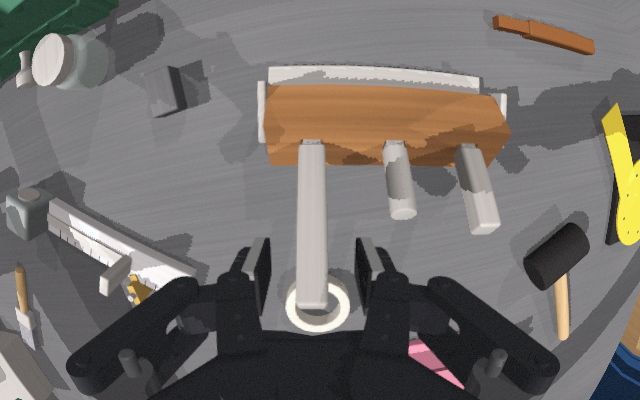

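Emit:
jog_arm([
  [-0.05, 0.1, 1.5],
  [0, 0, 1.5],
  [0, 0, 1.5],
  [0, 0, 1.2],
  [0, 0, 0.8],
  [0, 0, 0.7],
  [0, 0, 0.2],
  [0, 0, 0],
  [0, 0, 0],
  [0, 0, 0],
], roll=[0, 0, 0, 0, 0, 0, 0, 0, 0, 0], jaw=[0.5, 0.5, 0.5, 0.5, 0.5, 0.5, 0.5, 0.5, 0.5, 0.5])

```text
time_s: 16.43
tcp_pos: [0.5851, -0.0982, 0.0839]
eef_rot: [-2.03, 2.397, -0.002]
force: [0.1, -0.3, -0.5]
opening: 0.502
```

```bash
python3 - <<'E'
from h import *
import pickle
plan(.5855,-.097,.083,1.4085)
o=get_obs();f=grab_frame("wrist");cv2.imwrite("pics/w9.png",f);pickle.dump(o,open("o9.pkl","wb"))
s=grab_frame("scene");show("pics/s9.png",s,205,110,120,130,5)
E
```

```text
t 16.43 tcp [ 0.5851 -0.0982  0.0839] yaw -1.736 zaxis [ 0.001 -0.    -1.   ] open 0.502 F [ 0.1 -0.3 -0.5]
tool travel cm [-0.12 -0.02  0.09]
roll to -1.733 : -0.003
roll to 1.409 : 3.139
roll to 4.55 : -0.003
q7 [ 0.11  0.85 -0.03  1.78  0.05  0.51 -1.7 ]
```

View pics/w9.png

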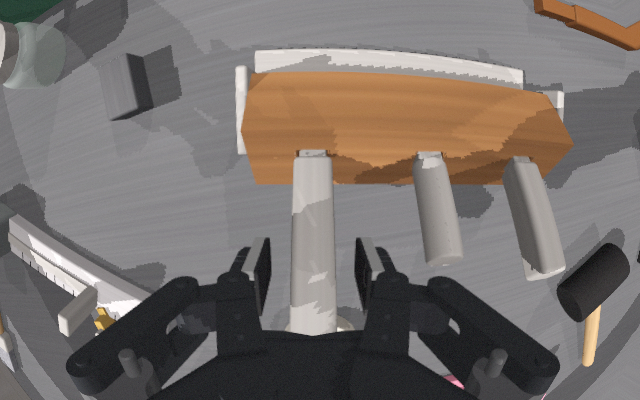

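View pics/s9.png

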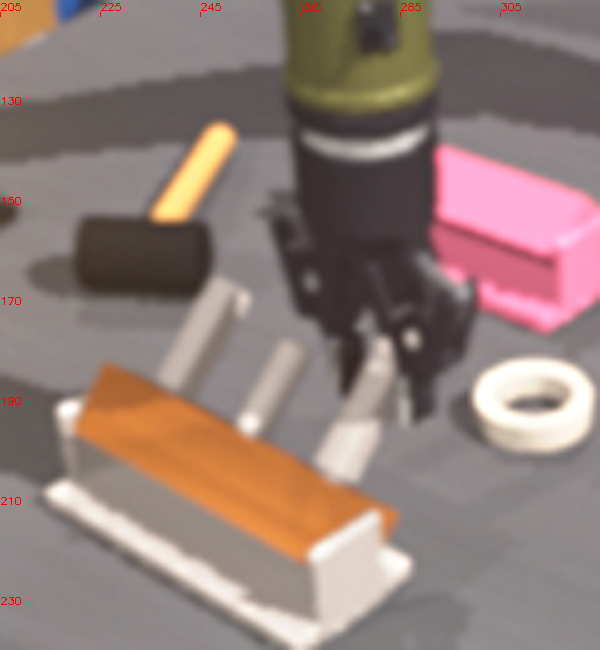

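Emit:
jog_arm([
  [-0.05, 0, 0],
  [0, 0, 0],
  [0, 0, 0],
  [0, 0, 0],
  [0, 0, 0],
  [0, 0, 0],
  [0, 0, 0],
  [0, 0, 0],
  [0, 0, 0],
  [0, 0, 0],
], roll=[0, 0, 0, 0, 0, 0, 0, 0, 0, 0], jaw=[0.45, 0.4, 0.35, 0.3, 0.2, 0.1, 0, 0, 0, 0], force=60)

```text
time_s: 17.37
tcp_pos: [0.5847, -0.0977, 0.0834]
eef_rot: [2.03, -2.397, 0.0]
force: [-1.1, 0.4, 2.3]
opening: 0.227
```

```bash
python3 - <<'E'
from h import *
plan(.5855,-.097,.083,1.4085)
E
```

```text
t 17.37 tcp [ 0.5847 -0.0977  0.0834] yaw -1.7361 zaxis [ 0. -0. -1.] open 0.227 F [-1.1  0.4  2.3]
tool travel cm [-0.08 -0.07  0.04]
roll to -1.733 : -0.003
roll to 1.409 : 3.139
roll to 4.55 : -0.003
q7 [ 0.11  0.85 -0.03  1.78  0.05  0.51 -1.7 ]
```

Emit:
jog_arm([
  [0, 0.2, -0.19],
  [0, 0.3, -0.285],
  [0, 0.4, -0.38],
  [0, 0.4, -0.38],
  [0, 0.4, -0.38],
  [0, 0.5, -0.475],
  [0, 0.5, -0.475],
  [0, 0.5, -0.475],
  [0, 0.5, -0.475],
  [0, 0.5, -0.475],
], roll=[0, 0, 0, 0, 0, 0, 0, 0, 0, 0], jaw=[0, 0, 0, 0, 0, 0, 0, 0, 0, 0])

```text
time_s: 18.2
tcp_pos: [0.5423, -0.0906, 0.1237]
eef_rot: [2.03, -2.397, -0.001]
force: [-0.4, 0.0, -1.9]
opening: 0.227
```

```bash
python3 - <<'E'
from h import *
plan(.5855,-.097,.083,1.4085)
f=grab_frame("wrist");cv2.imwrite("pics/w10.png",f)
s=grab_frame("scene");show("pics/s10.png",s,205,110,120,130,5)
E
```

```text
t 18.2 tcp [ 0.5423 -0.0906  0.1237] yaw -1.736 zaxis [-0.001 -0.    -1.   ] open 0.227 F [-0.4  0.  -1.9]
tool travel cm [-0.08 -4.37  4.06]
roll to -1.733 : -0.003
roll to 1.409 : 3.139
roll to 4.55 : -0.003
q7 [ 0.1   0.75 -0.04  1.89  0.05  0.5  -1.7 ]
```

View pics/w10.png

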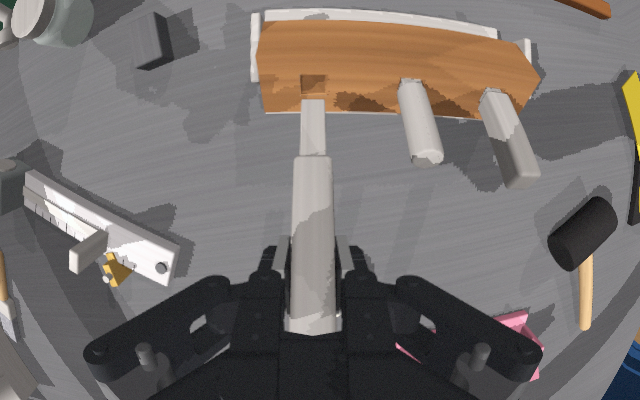

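View pics/s10.png

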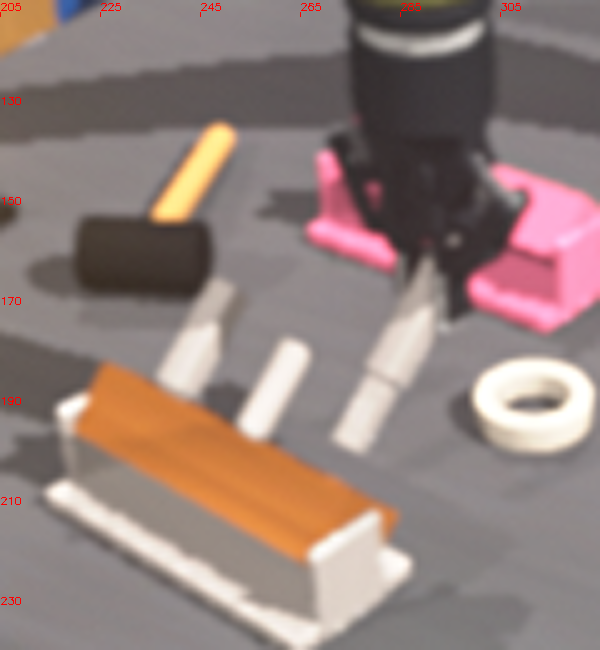

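Emit:
jog_arm([
  [-0.2, 0, -0.8],
  [-0.25, 0, -0.8],
  [-0.25, 0, -0.8],
  [-0.25, 0, -0.8],
  [-0.25, 0, -0.8],
  [0, -0.8, 0],
  [0, -1.0, 0],
  [0, -1.2, 0],
  [0, -1.05, 0],
  [0, 0, 0],
], roll=[0, 0, 0, 0, 0, 0, 0, 0, 0, 0], jaw=[0, 0, 0, 0, 0, 0, 0, 0, 0, 0])

```text
time_s: 19.13
tcp_pos: [0.5883, -0.086, 0.1633]
eef_rot: [-2.029, 2.395, -0.005]
force: [0.5, -0.7, -3.1]
opening: 0.224
```

```bash
python3 - <<'E'
from h import *
plan(.5855,-.097,.083,1.4085)
f=grab_frame("wrist");cv2.imwrite("pics/w11.png",f)
s=grab_frame("scene");show("pics/s11.png",s,205,110,120,130,5)
E
```

```text
t 19.13 tcp [ 0.5883 -0.086   0.1633] yaw -1.7361 zaxis [ 0.004 -0.001 -1.   ] open 0.224 F [ 0.5 -0.7 -3.1]
tool travel cm [1.14 0.12 8.03]
roll to -1.733 : -0.003
roll to 1.409 : 3.139
roll to 4.55 : -0.003
q7 [ 0.09  0.73 -0.04  1.74  0.04  0.67 -1.71]
```

View pics/w11.png

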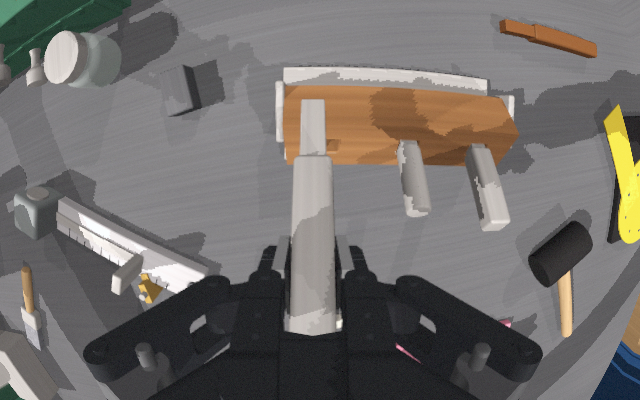

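View pics/s11.png

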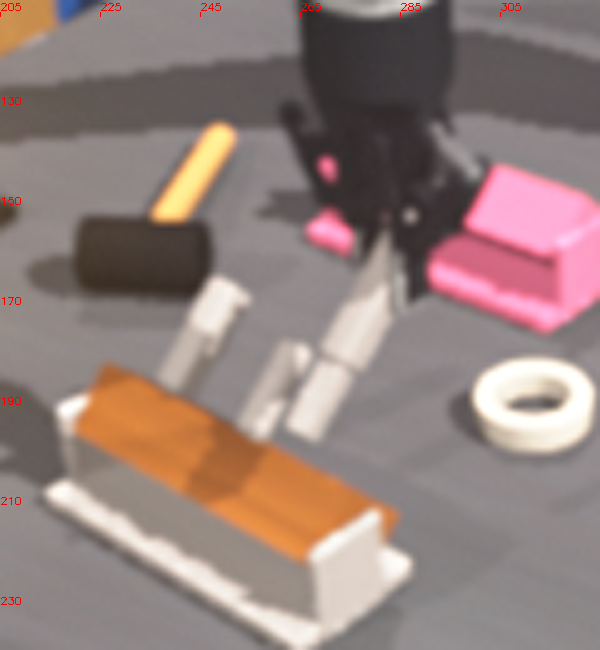

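Emit:
jog_arm([
  [0, 0.5, 0],
  [0, 0, 0.8],
  [0, 0, 0.8],
  [0, 0, 0.8],
  [0, 0, 0.5],
  [0, 0, 0.5],
  [0, 0, 0.5],
  [0, 0, 0.5],
  [0, 0, 0.5],
  [0, 0, 0],
], roll=[0, 0, 0, 0, 0, 0, 0, 0, 0, 0], jaw=[0, 0, 0, 0, 0, 0, 0, 0, 0, 0], force=25)

```text
time_s: 20.07
tcp_pos: [0.5688, -0.083, 0.1129]
eef_rot: [2.021, -2.384, -0.026]
force: [-21.6, 4.4, 18.8]
opening: 0.222
```

```bash
python3 - <<'E'
from h import *
plan(.5855,-.097,.083,1.4085)
f=grab_frame("wrist");cv2.imwrite("pics/w12.png",f)
s=grab_frame("scene");show("pics/s12.png",s,205,110,120,130,5)
E
```

```text
t 20.07 tcp [ 0.5688 -0.083   0.1129] yaw -1.7354 zaxis [-0.023  0.002 -1.   ] open 0.222 F [-21.6   4.4  18.8]
tool travel cm [ 1.1  -1.95  2.95]
roll to -1.733 : -0.002
roll to 1.409 : 3.139
roll to 4.55 : -0.002
q7 [ 0.09  0.79 -0.04  1.8   0.05  0.57 -1.71]
```

View pics/w12.png

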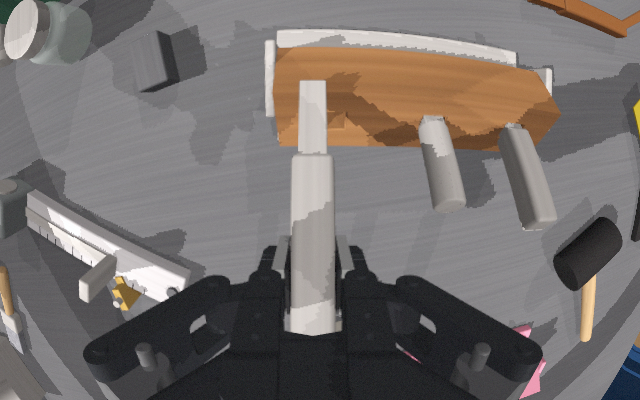

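View pics/s12.png

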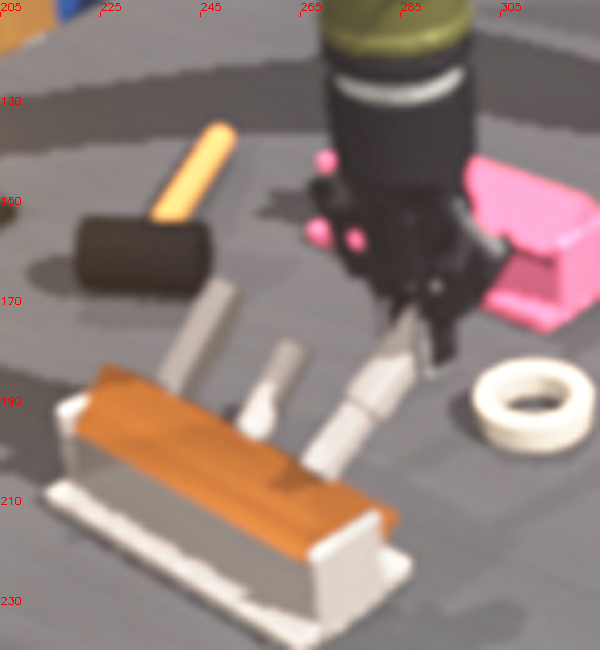

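Emit:
jog_arm([
  [0, 0, -1.0],
  [0, 0, -1.3],
  [0, 0, -1.3],
  [0, -0.4, 0],
  [0, -0.4, 0],
  [0, 0, 0],
  [0, 0, 0],
  [0, 0, 0],
  [0, 0, 0],
  [0, 0, 0],
], roll=[0, 0, 0, 0, 0, 0, 0, 0, 0, 0], jaw=[0, 0, 0, 0, 0, 0, 0, 0, 0, 0])

```text
time_s: 21.0
tcp_pos: [0.5878, -0.086, 0.1497]
eef_rot: [2.03, -2.397, -0.001]
force: [-0.1, 0.4, -2.4]
opening: 0.223
```

```bash
python3 - <<'E'
from h import *
plan(.5855,-.097,.083,1.4085)
t=get_obs()["tcp_pos"];h=np.array([np.cos(-.162),np.sin(-.162)]);print("u",(t[:2]-[.6258,-.1037])@h)
f=grab_frame("wrist");cv2.imwrite("pics/w13.png",f)
s=grab_frame("scene");show("pics/s13.png",s,205,110,120,130,5)
E
```

```text
t 21.0 tcp [ 0.5878 -0.086   0.1497] yaw -1.736 zaxis [-0.001 -0.    -1.   ] open 0.223 F [-0.1  0.4 -2.4]
tool travel cm [1.12 0.04 6.67]
roll to -1.733 : -0.003
roll to 1.409 : 3.139
roll to 4.55 : -0.003
q7 [ 0.09  0.75 -0.04  1.74  0.04  0.65 -1.71]
u -0.04037670693238594
```

View pics/w13.png

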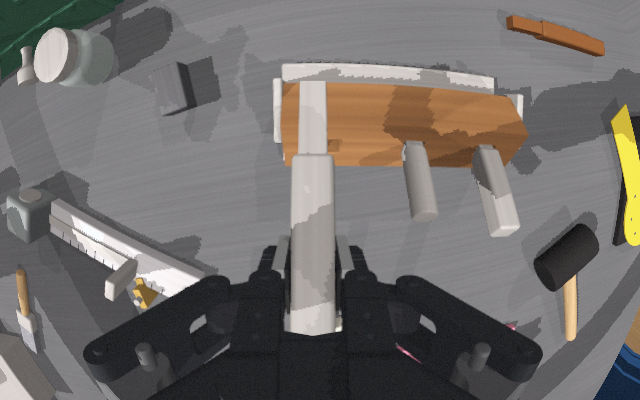

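View pics/s13.png

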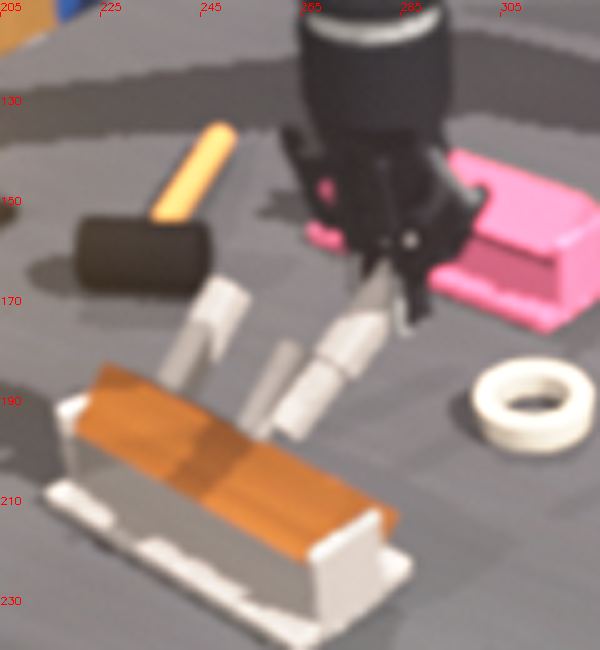

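```bash
cat >> h.py <<'E'
def projtool(P):
    m=camera_model("wrist");T=m["tool_from_camera"];c=(np.atleast_2d(P)-T[:3,3])@T[:3,:3]
    rho=np.linalg.norm(c[:,:2],axis=1);th=np.arctan2(rho,c[:,2])
    return c[:,:2]/rho[:,None]*th[:,None]*m["fx"]+[m["cx"],m["cy"]]
def rows(a,L=.097,g=.016):
    t=np.array([0,-np.cos(a),np.sin(a)]);n=np.array([0,-np.sin(a),-np.cos(a)])
    c=np.array([0,0,-g])
    return projtool([c+(L-.042)*t+.01*n, c+(L-.042)*t+.007*n, c+L*t+.007*n,c+L*t-.007*n, c-(.16-L)*t+.01*n])[:,1].round(1)
E
python3 - <<'E'
from h import *
for L in (.093,.097):
  for a in range(-5,50,5): print(L,a,rows(np.radians(a),L))
for n in ("w10","w13"):
    show(f"pics/{n}c.png",cv2.imread(f"pics/{n}.png"),270,60,90,110,6)
E
```

```text
0.093 -5 [165.2 163.2  51.1  54.6 370.8]
0.093 0 [160.5 159.3  52.6  58.5 377.6]
0.093 5 [157.  156.6  55.6  63.5 384.1]
0.093 10 [154.7 155.   59.8  69.3 390.1]
0.093 15 [153.5 154.3  65.   75.8 395.8]
0.093 20 [153.2 154.6  71.   83.  400.9]
0.093 25 [153.8 155.7  77.8  90.7 405.4]
0.093 30 [155.3 157.6  85.1  98.8 409.3]
0.093 35 [157.4 160.1  92.9 107.3 412.4]
0.093 40 [160.2 163.2 101.1 116.1 414.7]
0.093 45 [163.5 166.8 109.7 125.2 415.9]
0.097 -5 [154.7 152.9  40.4  45.1 366.7]
0.097 0 [150.2 149.2  42.7  49.6 373.1]
0.097 5 [147.  146.8  46.5  55.2 379.1]
0.097 10 [145.1 145.5  51.5  61.6 384.6]
0.097 15 [144.2 145.3  57.3  68.7 389.8]
0.097 20 [144.4 146.   64.   76.3 394.4]
0.097 25 [145.5 147.6  71.3  84.5 398.4]
0.097 30 [147.5 149.9  79.1  93.1 401.7]
0.097 35 [150.1 152.9  87.4 102.  404.3]
0.097 40 [153.4 156.5  96.1 111.2 406. ]
0.097 45 [157.2 160.6 105.2 120.7 406.7]
```

View pics/w10c.png

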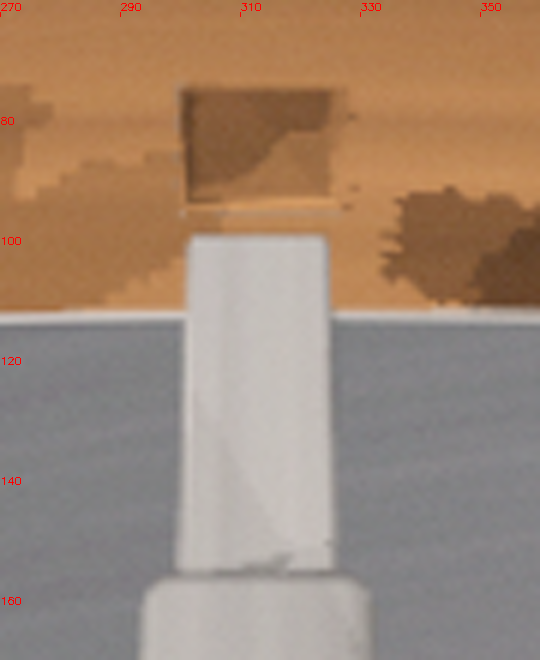

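View pics/w13c.png

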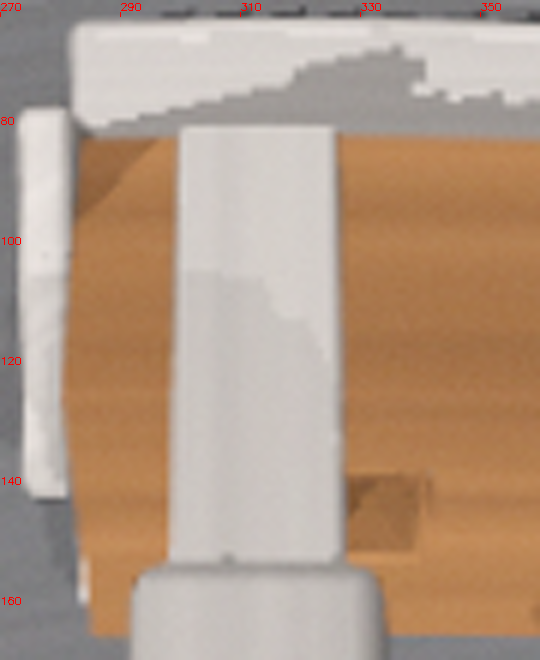

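Emit:
jog_arm([
  [0, 0.5, 0.9],
  [0, 0.5, 0.9],
  [0, 0, 0.9],
  [0, 0, 0.9],
  [0, 0.15, 0.3],
  [0, 0.2, 0.4],
  [0, 0.2, 0.4],
  [0, 0.15, 0.4],
  [0, 0.15, 0.4],
  [0, 0.15, 0.4],
], roll=[0, 0, 0, 0, 0, 0, 0, 0, 0, 0], jaw=[0, 0, 0, 0, 0, 0, 0, 0, 0, 0])

```text
time_s: 21.93
tcp_pos: [0.5699, -0.083, 0.0922]
eef_rot: [-2.029, 2.395, -0.004]
force: [-1.3, 1.5, 4.8]
opening: 0.223
```

```bash
python3 - <<'E'
from h import *
plan(.5855,-.097,.083,1.4085)
t=get_obs()["tcp_pos"];h=np.array([np.cos(-.162),np.sin(-.162)]);print("u",(t[:2]-[.6258,-.1037])@h)
f=grab_frame("wrist");cv2.imwrite("pics/w14.png",f)
show("pics/w14c.png",f,250,30,130,130,5)
s=grab_frame("scene");show("pics/s14.png",s,205,110,120,130,5)
E
```

```text
t 21.93 tcp [ 0.5699 -0.083   0.0922] yaw -1.7362 zaxis [ 0.004 -0.    -1.   ] open 0.223 F [-1.3  1.5  4.8]
tool travel cm [ 1.13 -1.77  0.93]
roll to -1.733 : -0.003
roll to 1.409 : 3.139
roll to 4.55 : -0.003
q7 [ 0.08  0.82 -0.03  1.84  0.05  0.48 -1.72]
u -0.0585075990229298
```

View pics/w14c.png

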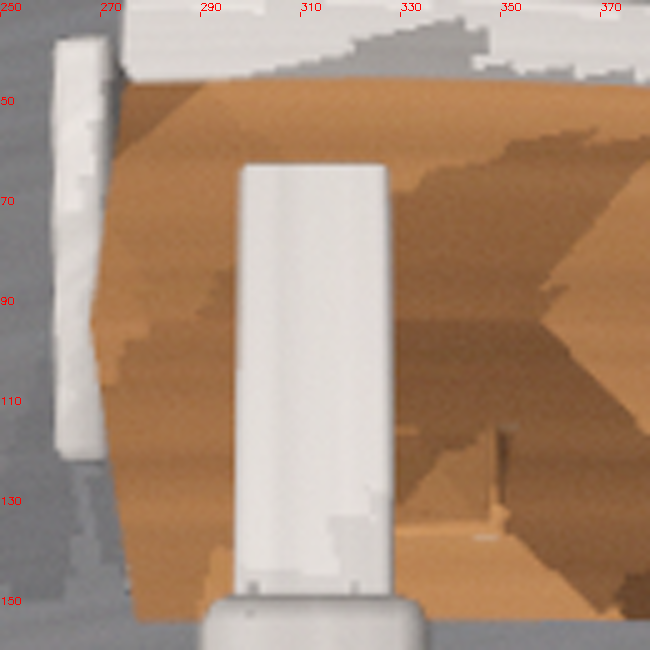

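View pics/s14.png

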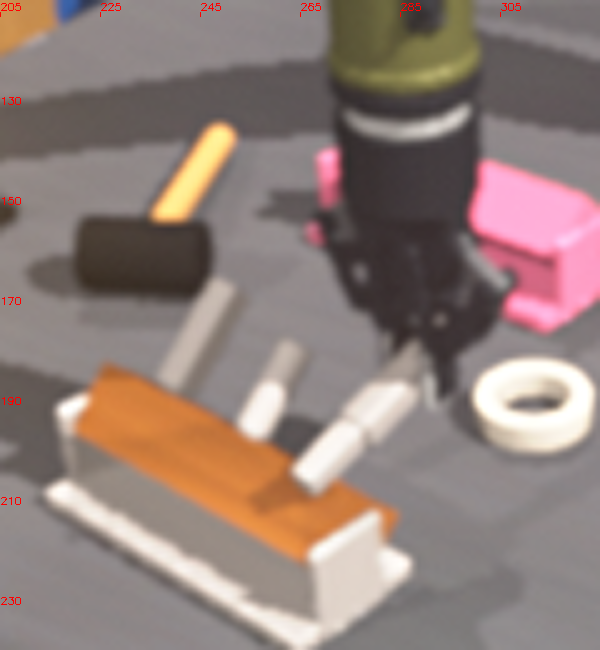

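Emit:
jog_arm([
  [0, 0.1, 0.4],
  [0, 0.1, 0.4],
  [0, 0.1, 0.4],
  [0, 0.05, 0.4],
  [0, 0, 0.4],
  [0, 0, 0.4],
  [0, 0, 0],
  [0, 0, 0],
  [0, 0, 0],
  [0, 0, 0],
], roll=[0, 0, 0, 0, 0, 0, 0, 0, 0, 0], jaw=[0, 0, 0, 0, 0, 0, 0, 0, 0, 0])

```text
time_s: 22.87
tcp_pos: [0.565, -0.0822, 0.0669]
eef_rot: [2.03, -2.397, -0.0]
force: [-0.4, 0.2, -1.5]
opening: 0.223
```

```bash
python3 - <<'E'
from h import *
plan(.5855,-.097,.083,1.4085)
f=grab_frame("wrist");cv2.imwrite("pics/w15.png",f)
show("pics/w15c.png",f,250,30,130,130,5)
s=grab_frame("scene");show("pics/s15.png",s,205,110,120,130,5)
E
```

```text
t 22.87 tcp [ 0.565  -0.0822  0.0669] yaw -1.736 zaxis [-0. -0. -1.] open 0.223 F [-0.4  0.2 -1.5]
tool travel cm [ 1.12 -2.27 -1.61]
roll to -1.733 : -0.003
roll to 1.409 : 3.139
roll to 4.55 : -0.003
q7 [ 0.08  0.86 -0.03  1.86  0.05  0.43 -1.72]
```

View pics/w15c.png

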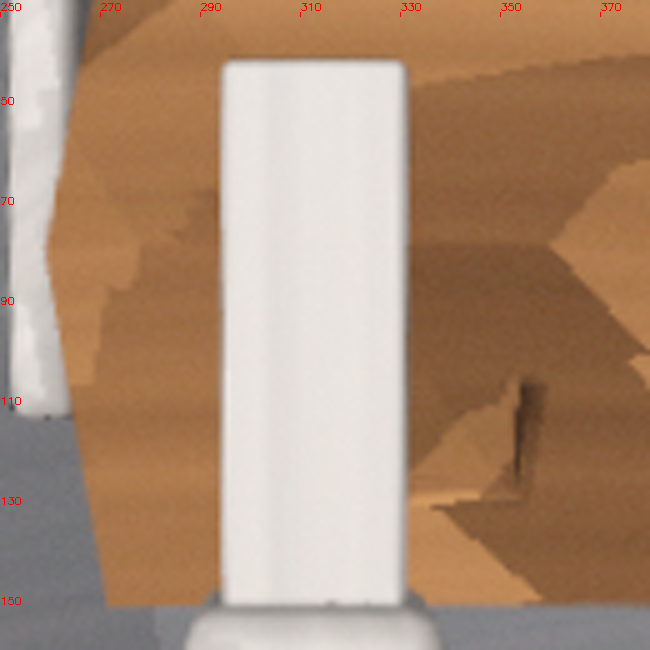

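View pics/s15.png

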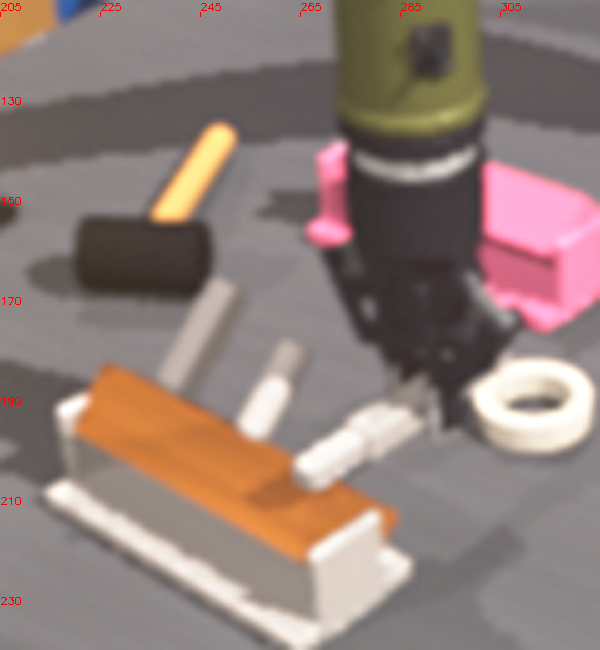

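Emit:
jog_arm([
  [0, 0, 0],
  [0, 0, 0],
  [0, 0, -1.0],
  [0, 0, -1.5],
  [0, 0, -2],
  [0, 0, -2.0],
  [0, 0, -2],
  [0, 0, -2],
  [0, 0, -2],
  [0, 0, -1],
], roll=[0, 0, 0, 0, 0, 0, 0, 0, 0, 0], jaw=[0, 0, 0, 0, 0, 0, 0, 0, 0, 0], force=60)

```text
time_s: 23.8
tcp_pos: [0.5662, -0.0823, 0.2052]
eef_rot: [-2.029, 2.395, -0.005]
force: [-0.0, 0.1, -2.1]
opening: 0.218
```

Emit:
jog_arm([
  [0, 0, 0],
  [0, 0, 0],
  [0, 0, 0],
  [0, 0, 0],
  [0, 0, 0],
  [0, 0, 0],
  [0, 0, 0],
  [0, 0, 0],
  [0, 0, 0],
  [0, 0, 0],
], roll=[-0.1, -0.12, -0.12, -0.12, -0.12, -0.12, -0.12, -0.12, -0.12, -0.1], jaw=[0, 0, 0, 0, 0, 0, 0, 0, 0, 0])

```text
time_s: 24.63
tcp_pos: [0.5646, -0.0825, 0.2021]
eef_rot: [3.014, -0.884, -0.001]
force: [0.0, 1.0, -2.7]
opening: 0.218
```

```bash
python3 - <<'E'
from h import *
p=np.load("g.npy");c,s=np.cos(p[2]),np.sin(p[2])
plan(p[0]-.0165*c,p[1]-.0165*s,.20,p[2]-np.pi/2)
f=grab_frame("wrist");cv2.imwrite("pics/w16.png",f)
E
```

```text
t 24.63 tcp [ 0.5646 -0.0825  0.2021] yaw -0.5706 zaxis [-0.001 -0.    -1.   ] open 0.218 F [ 0.   1.  -2.7]
tool travel cm [-14.22 -20.02   0.2 ]
roll to -3.713 : -3.141
roll to -0.571 : 0.001
roll to 2.57 : -3.141
q7 [ 0.29  0.67 -0.38  1.76  0.34  0.78 -0.83]
```

View pics/w16.png

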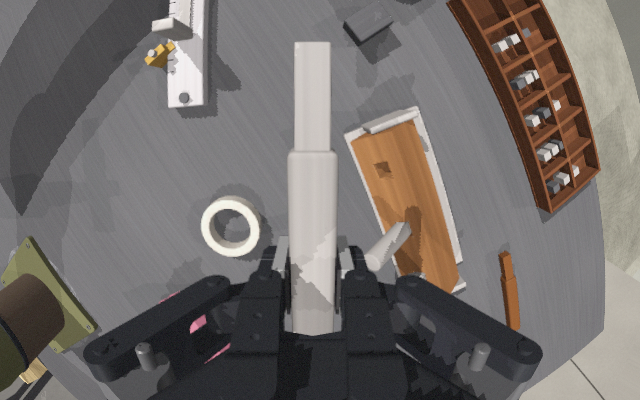

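Level punch held well. Move over the bed.

Emit:
jog_arm([
  [-1.2, -1.7, 0],
  [-1.8, -2.5, 0],
  [-1.8, -2.5, 0],
  [-1.8, -2.5, 0],
  [-1.8, -2.5, 0],
  [-1.8, -2.5, 0],
  [-1.8, -2.5, 0],
  [-1.4, -2.1, 0],
  [-0.8, -1.2, 0],
  [0, 0, 0],
], roll=[0, 0, 0, 0, 0, 0, 0, 0, 0, 0], jaw=[0, 0, 0, 0, 0, 0, 0, 0, 0, 0])

```text
time_s: 25.52
tcp_pos: [0.5539, 0.1687, 0.2025]
eef_rot: [-3.01, 0.884, 0.001]
force: [0.0, 0.5, -1.7]
opening: 0.226
```

```bash
python3 - <<'E'
from h import *
import pickle
p=np.load("g.npy");c,s=np.cos(p[2]),np.sin(p[2])
plan(p[0]-.0165*c,p[1]-.0165*s,.124,p[2]-np.pi/2)
o=get_obs();f=grab_frame("wrist");cv2.imwrite("pics/w17.png",f);pickle.dump(o,open("o17.pkl","wb"))
s=grab_frame("scene");show("pics/s17.png",s,300,110,150,180,4)
t=grab_frame("top");show("pics/t17.png",t,210,130,120,100,6)
E
```

```text
t 25.52 tcp [0.5539 0.1687 0.2025] yaw -0.5712 zaxis [ 0.     0.004 -1.   ] open 0.226 F [ 0.   0.5 -1.7]
tool travel cm [0.26 0.57 7.84]
roll to -3.713 : -3.141
roll to -0.571 : 0.0
roll to 2.57 : -3.141
q7 [-0.17  0.68 -0.35  1.74  0.3   0.78 -1.24]
```

View pics/w17.png

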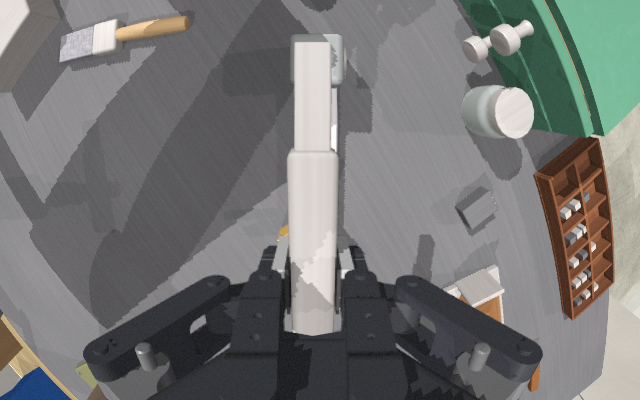

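View pics/s17.png

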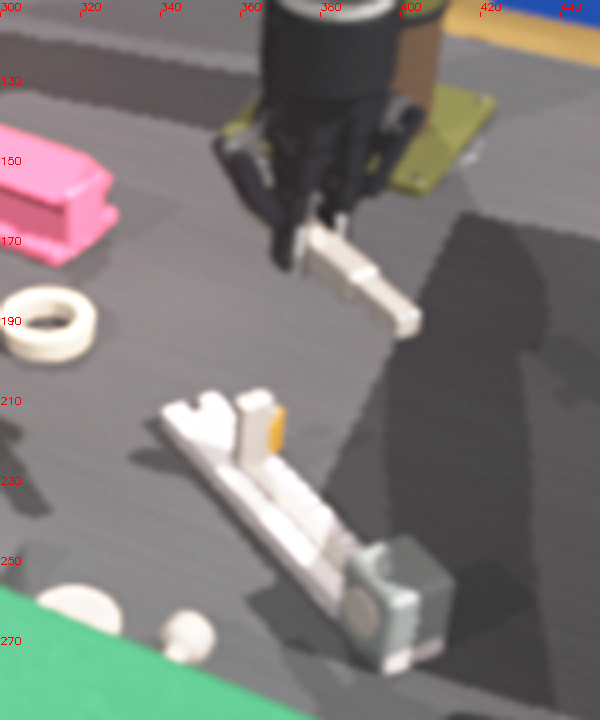

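Emit:
jog_arm([
  [0.1, 0.2, 0.5],
  [0.16, 0.37, 1.0],
  [0, 0, 1.3],
  [0, 0, 1.3],
  [0, 0, 1.3],
  [0, 0, 1.0],
  [0, 0, 0.8],
  [0, 0, 0.5],
  [0, 0, 0.14],
  [0, 0, 0],
], roll=[0, 0, 0, 0, 0, 0, 0, 0, 0, 0], jaw=[0, 0, 0, 0, 0, 0, 0, 0, 0, 0])

```text
time_s: 26.5
tcp_pos: [0.5539, 0.1565, 0.1236]
eef_rot: [3.012, -0.893, -0.0]
force: [-0.5, 0.4, -2.4]
opening: 0.219
```

Emit:
jog_arm([
  [0, 0, 0],
  [0, 0, 0],
  [0, 0, 0],
  [0, 0, 0],
  [0, 0, 0],
  [0, 0, 0],
  [0, 0, 0],
  [0, 0, 0],
  [0, 0, 0],
  [0, 0, 0],
], roll=[0, 0, 0, 0, 0, 0, 0, 0, 0, 0], jaw=[0, 0, 0, 0, 0, 0, 0, 0, 0, 0])

```text
time_s: 27.33
tcp_pos: [0.5539, 0.1567, 0.1237]
eef_rot: [3.012, -0.892, -0.0]
force: [-1.6, -0.1, -3.3]
opening: 0.221
```

```bash
python3 - <<'E'
from h import *
import pickle
p=np.load("g.npy");c,s=np.cos(p[2]),np.sin(p[2])
plan(p[0]-.0165*c,p[1]-.0165*s,.124,p[2]-np.pi/2)
o=get_obs();f=grab_frame("wrist");cv2.imwrite("pics/w18.png",f);pickle.dump(o,open("o18.pkl","wb"))
show("pics/w18c.png",f,250,25,130,140,5)
S=grab_frame("scene");cv2.imwrite("pics/scene18.png",S);show("pics/s18.png",S,320,140,120,150,5)
T=grab_frame("top");cv2.imwrite("pics/top18.png",T);show("pics/t18.png",T,210,130,120,100,6)
g=lambda q:np.array([p[0]+c*q[0]-s*q[1],p[1]+s*q[0]+c*q[1],q[2]])
print("expected scene tip/shoulder/head",proj("scene",[g((.08,0,.14)),g((.038,0,.14)),g((-.08,0,.14))]).round(1))
print("expected top tip/head",proj("top",[g((.08,0,.14)),g((-.08,0,.14))]).round(1))
E
```

```text
t 27.33 tcp [0.5539 0.1567 0.1237] yaw -0.5759 zaxis [-0. -0. -1.] open 0.221 F [-1.6 -0.1 -3.3]
tool travel cm [-0.4  -0.47 -0.03]
roll to -3.713 : 3.137
roll to -0.571 : -0.005
roll to 2.57 : 3.137
q7 [-0.18  0.78 -0.29  1.81  0.37  0.6  -1.28]
expected scene tip/shoulder/head [[397.2 219.2]
 [386.7 209.3]
 [360.5 184.8]]
expected top tip/head [[243.7 173.9]
 [287.1 202.2]]
```

View pics/w18c.png

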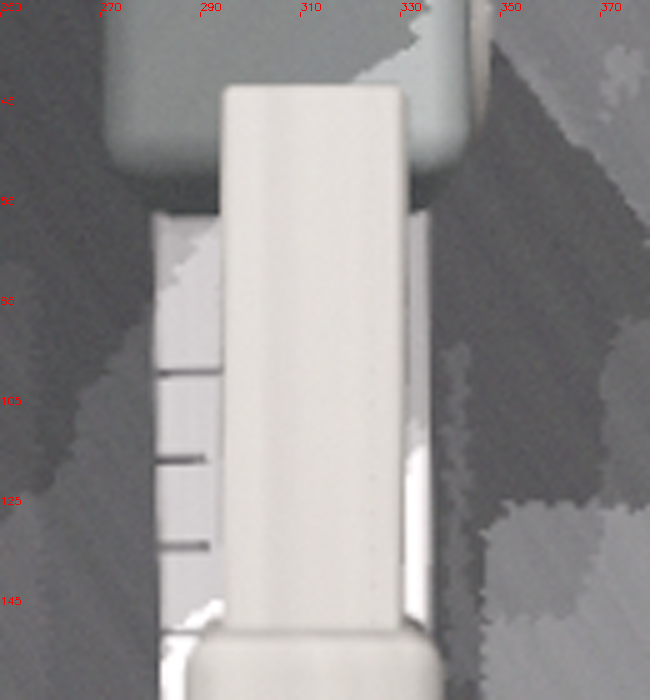

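View pics/s18.png

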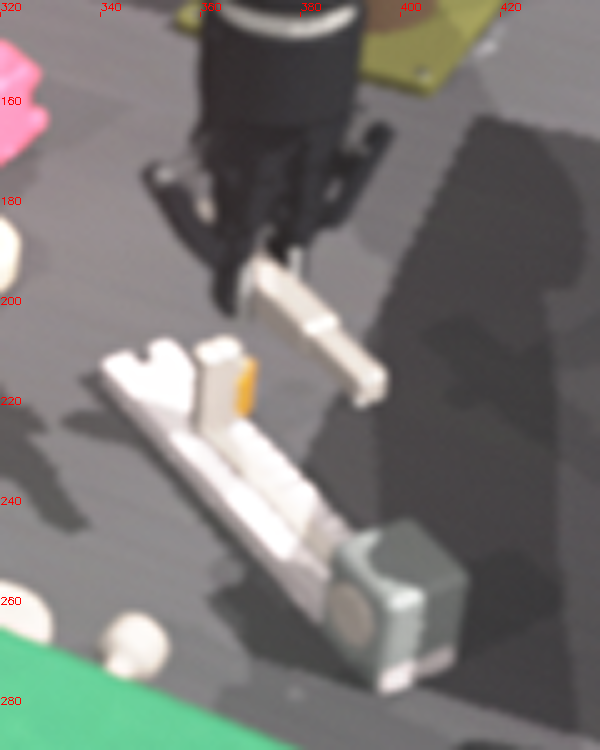

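View pics/t18.png

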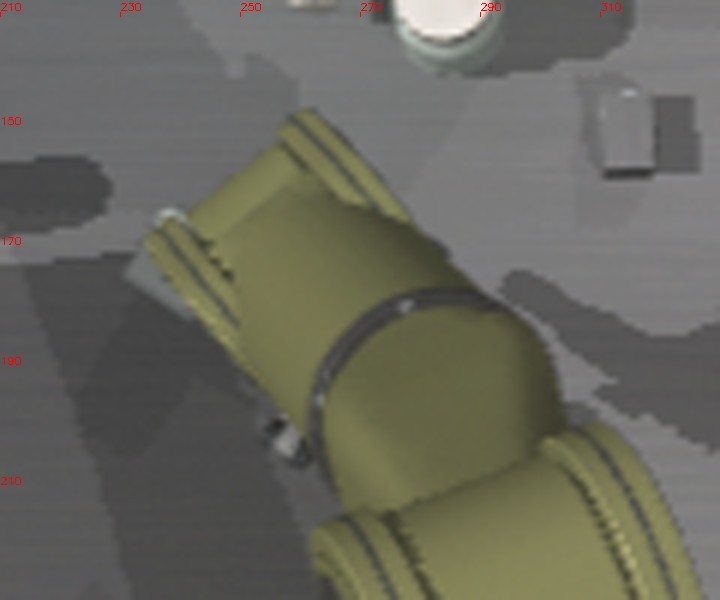

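Emit:
jog_arm([
  [-0.2, -0.2, 0],
  [-0.2, -0.27, 0],
  [0, 0, 0],
  [0, 0, 0],
  [0, 0, 0],
  [0, 0, 0],
  [0, 0, 0],
  [0, 0, 0],
  [0, 0, 0],
  [0, 0, 0],
], roll=[-0.005, 0, 0, 0, 0, 0, 0, 0, 0, 0], jaw=[0, 0, 0, 0, 0, 0, 0, 0, 0, 0])

```text
time_s: 28.32
tcp_pos: [0.5531, 0.1628, 0.1238]
eef_rot: [3.014, -0.885, 0.0]
force: [-0.8, -0.1, -3.6]
opening: 0.224
```

```bash
python3 - <<'E'
from h import *
from scipy.optimize import least_squares
p=np.load("g.npy");c,s=np.cos(p[2]),np.sin(p[2])
plan(p[0]-.0165*c,p[1]-.0165*s,.124,p[2]-np.pi/2)
o=get_obs();f=grab_frame("wrist");cv2.imwrite("pics/w19.png",f)
show("pics/w19c.png",f,260,20,100,140,5)
S=grab_frame("scene");show("pics/s19.png",S,340,160,80,80,9)
g=lambda q:np.array([p[0]+c*q[0]-s*q[1],p[1]+s*q[0]+c*q[1],q[2]])
print("exp scene tip top corners",proj("scene",[g((.08,.007,.147)),g((.08,-.007,.147)),g((.08,-.007,.133)),g((.08,.007,.133)),g((.038,.01,.15)),g((.038,-.01,.15))]).round(1))
print("deg effect: -5",proj("scene",[g((.08,.007,.147-.0085))]).round(1))
E
```

```text
t 28.32 tcp [0.5531 0.1628 0.1238] yaw -0.5711 zaxis [ 0. -0. -1.] open 0.224 F [-0.8 -0.1 -3.6]
tool travel cm [-0.01 -0.01 -0.02]
roll to -3.713 : -3.141
roll to -0.571 : 0.0
roll to 2.57 : -3.141
q7 [-0.2   0.78 -0.29  1.81  0.37  0.61 -1.28]
exp scene tip top corners [[400.  216. ]
 [395.1 217.7]
 [394.4 222.4]
 [399.3 220.7]
 [390.6 204.9]
 [383.6 207.2]]
deg effect: -5 [[399.6 218.8]]
```

View pics/s19.png

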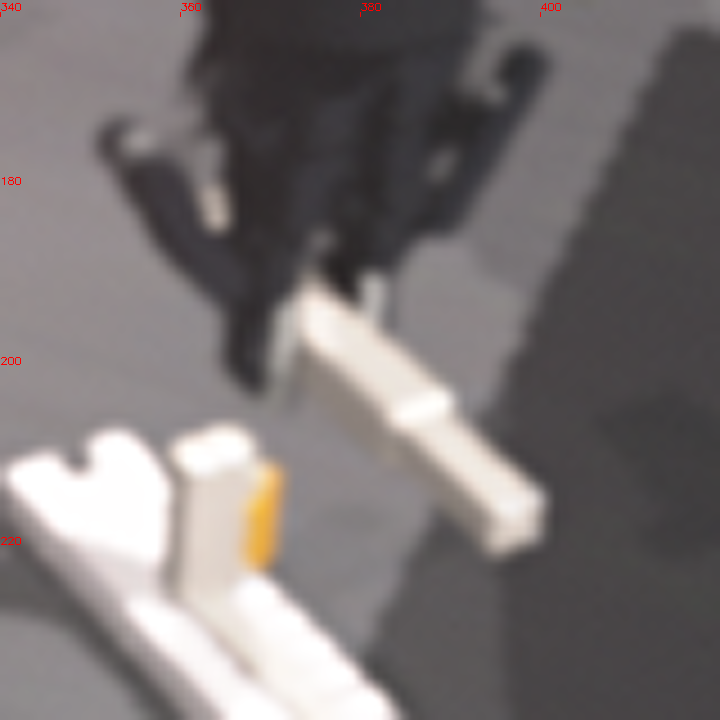

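View pics/w19c.png

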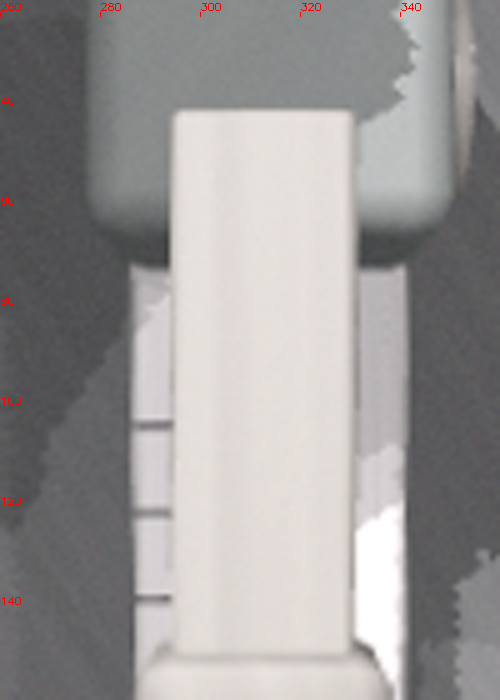

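```bash
python3 -c "
from bench import *
print(finish_job())"
```

```text
the job is handed in; nothing more can be done
None
```

I set the slide, drew the long punch and handed the job in at about 28.5 s with it held level over the bed. The one thing I'm not sure of is where exactly the clip meant the tab to stand.

**Slide:** The clip turned out to be skewed about 33° on the bed. I took the place to be where the clip's long axis meets the bed's centreline, about 55 mm from the bed's middle on the side away from the housing. That reading fits the stated clip dimensions. If the place is instead square across from the middle of the clip, it is about 20 mm further out and the tab is short of it. I pulled the tab to about -55 mm along the bed in two pulls and let go. Readings of the tab after release scattered by about 2 mm, and I took no fresh measurement after the second pull; later pictures show it still there.

**Punch:** I took it from the rack's left (+y) socket. The pink rack and the brown look-alike were left alone. The gripper can only roll about the vertical, so I levelled the punch by pressing its tip on the rack's face and top to pivot it in a light grip. The first press landed on the sloping face and pushed the arm back with about 29 N on the wrist. The rest of the pivot took about 5 N.

**Last checks:**

| Check | Result |
|---|---|
| Gripper position | within 0.2 mm of the pose worked out for centring |
| Yaw | in line with the bed |
| Tilt | about 1° or less from the wrist picture |
| Height of punch axis | about 140 mm |
| Scene camera | agrees within about 1.5 pixels (3–4 mm) |
| Measured force | only the punch's weight, nothing else touched |

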